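# Re-cell, switch on and tune a repaired radio

### The arm

A 7-joint arm with a two-finger parallel gripper is mounted at the origin on the work surface. World frame = base frame: x ahead of the robot, y to its left, z up, the work surface at z = 0. Lengths are in m, angles in rad, forces in N, time in s.
With the tool pointing down it reaches from about 0.4 to 0.85 m from the base axis. Payload 10.4 kg.
Tool frame: the origin (TCP) lies where the fingers leave the gripper's body, on its centre line; the fingertips stand 70 mm ahead of it and the grasp point (between the pads) lies r.grip_depth ahead of it (r.grip_depth is the distance from the TCP to the grasp point, in m); z points along the fingers, y is the direction in which the jaws open and shut (so a half turn about z gives the same grasp; the last joint's range is limited). The gripper opens to 87 mm and grips with 3 to 60 N. Pads are 19 mm wide; open, the fingers measure 117 mm over their backs; the gripper's body (75 mm by 190 mm) begins 51 mm behind the grasp point.
Start: joints at [-1.144, 0.332, -0.065, 1.46, 0.022, 1.35, -0.088], TCP at [0.272, 0.563, 0.292] pointing down, gripper open.
Joint ranges: [-2.6, 2.6], [-0.5, 2.12], [-1.47, 1.34], [0.16, 2.42], [-1.27, 4.41], [0.06, 2.06], [-2.6, 2.6]. Speed limits (rad/s): [2.22, 2.22, 2.79, 2.79, 3.14, 3.14, 3.14].

### API

Orientations are given as a unit quaternion [x, y, z, w].
In Python, from bench import monitor, viewer, workorder, nets, r gives the robot as it stands.
- The arm moves only by the tool drive_tool, never from a script. Its argument "plan" is a list of rows, each an object of numbers: "rx", "ry", "rz": the turn, a rotation vector about the tool's x, y, z in units of 360 degrees (1.0 is 360 degrees); "x", "y", "z": the shift along the tool's x, y, z in units of 1000 mm (1.0 is 1000 mm); "fingers": the opening, from 0 (shut) to 1 (fully open). In form: [{"rx": .., "ry": .., "rz": .., "x": .., "y": .., "z": .., "fingers": ..}, ...]. A call has 1 to 12 rows; each row is the pose to reach, as a shift and turn from the pose commanded when the call began, along the tool's axes at that moment, turning the shorter way round; what a row does not reach only later rows make up. A row lasts 1/8 s, in which the tool goes at most 62.5 mm and 10.7 degrees, less where a joint would pass 70% of its speed; a pose out of reach is approached as far as the arm can. A call with a number of a shift or a turn outside -1 to 1 is refused whole. A call with a gripper value outside its range is refused whole. The fingers move at their own pace and stop on an object; "squeeze" is the grip in N (left out, the last holds). Time passes only in rows, so rows that repeat a pose let the fingers close. It gives the time, the measured TCP pose, the force and the opening at its end, in the units of the state.
- monitor.read_state(): the state, without advancing time (a new reading comes with each control period).
- viewer.camera(name): name is "scene" or "top"; returns a dict with "color" (420x560x3 uint8, red, green, blue), "depth" (420x560 float32, m along the optical axis (not along the pixel's ray), 0 where there is no reading), "camera_matrix" (3x3 intrinsics, pixels), "xyz" and "rotation" of the camera in the world. Camera axes: x right, y down, z forward; pixel columns grow to the right and rows downward; lengths in m; the calibration is good to about 2 mm. A picture is of the moment at which its call begins.
- workorder.close_job(): hands the job in, once; it reports no verdict.
Trained networks look in the newest picture that a camera, given by its name, has taken for a name from the list of things; names that differ only in an ending like _2 or _b are one class to them, and where a whole thing is asked for, a point or a joint stands for the part that bears it (a point fixed in the world has none). Each returns a list of dicts, best first, with "confidence" (0 to 1); they miss things now and then, are a little off and sometimes report something else, mostly with a low value. They report only what shows in the picture. A call takes as long as a camera call.
- nets.find_in(label, camera): "centre" ([x, y, z] in m, in world coordinates, good to about 4 mm: the middle of the surface that is visible of it).
- nets.regions_of(label, camera): "region" (420x560 bool, what is visible of it).
The state is a dict: "time": time; "joint_positions": joint angles; "joint_vel": joint speeds; "joint_torque": joint torques, N m; "ee_pos": TCP position; "eef_rot": TCP orientation; "ft_force": force on the tool from outside, world axes, zero at the start; "torque": the same for the moment, N m; "width": finger opening in m.
Only numpy, scipy, OpenCV 4.12 (cv2) and the standard library are available. Lean on these libraries where they do the work, as an engineer would, in place of code of your own. Each camera call takes 0.05 s, during which the arm holds its last target.

### The job

Get the repaired radio playing: with it still switched off, take the spent cell out of the battery box and stand it in the metal tray, and stand every fresh cell upright in a well of the box. Then turn the click-stop band selector from off to the triangle symbol, and last of all turn the tuning knob bit by bit until the needle lines up with the arrow-shaped station mark. Leave the lamp, mug and screwdriver alone.

Things in the scene. Friction and masses are not known exactly. Their poses are not given: they have to be found in the camera images.
- battery_box: black open battery box fixed to the table, 55 mm (its x) by 196 mm (its y) by 40 mm high, with four square wells 39 x 39 mm in a row along its y, floor 8 mm thick, outer walls 40 mm and partitions 35 mm high (from the table), 8 mm thick; the wells are wired in parallel, so any well will do for any cell. Origin: centre of its underside
- well0 (a point): centre of the floor of well 0 of the battery box (47 mm pitch along the box's y, well 0 at its +y end), 8 mm above the table; axes as the box. The spent cell stands here at the start
- well1 (a point): centre of the floor of well 1 of the battery box (47 mm pitch along the box's y, well 0 at its +y end), 8 mm above the table; axes as the box. Empty at the start
- well2 (a point): centre of the floor of well 2 of the battery box (47 mm pitch along the box's y, well 0 at its +y end), 8 mm above the table; axes as the box. Empty at the start
- well3 (a point): centre of the floor of well 3 of the battery box (47 mm pitch along the box's y, well 0 at its +y end), 8 mm above the table; axes as the box. Empty at the start
- tray: shallow square aluminium tray fixed to the table, 130 x 130 x 22 mm high, walls and floor 4 mm, for spent cells. Origin: centre of its underside; axes along its sides
- spent: the spent D-size cell, dark with a copper band round its upper half; 34 mm diameter, 61 mm tall, 140 g, heavier at the foot; at the start it stands in well 0 of the battery box. Looks like the fresh cells. Origin: centre of its underside, z up along the cell
- cell0: fresh D-size cell, dark with a copper band round its upper half; 34 mm diameter, 61 mm tall, 140 g, heavier at the foot, standing on the table, button end up; may be absent. Origin: centre of its underside, z up along the cell
- cell1: fresh D-size cell, dark with a copper band round its upper half; 34 mm diameter, 61 mm tall, 140 g, heavier at the foot, standing on the table, button end up; may be absent. Origin: centre of its underside, z up along the cell
- cell2: fresh D-size cell, dark with a copper band round its upper half; 34 mm diameter, 61 mm tall, 140 g, heavier at the foot, standing on the table, button end up; may be absent. Origin: centre of its underside, z up along the cell
- cell3: fresh D-size cell, dark with a copper band round its upper half; 34 mm diameter, 61 mm tall, 140 g, heavier at the foot, standing on the table, button end up; may be absent. Origin: centre of its underside, z up along the cell
- radio: silver portable radio lying on its back, face up, fixed; 180 mm (its x) by 300 mm (its y) by 70 mm high. Origin: centre of its underside. On its face, from the origin (x, y in mm): selector axis at (-35, 82), tuning knob axis at (-35, -95), white dial strip at x = 56 along y
- selector (a joint): band selector angle (rad): 0 = off, grows as it turns clockwise seen from above; click stops at 0 (off), 0.524, 1.047 and 1.571. It springs into the nearest stop when let go; peak torque about 0.1 N m
- selector_grip (a point): on the selector's axis, at the height to grip (98 mm above the table). The selector is a black disc 56 mm across with an upright bar grip on it, 50 mm long, 14 mm thick, 30 mm tall (top 111 mm above the table); this point's x axis runs along the bar towards its white-marked pointing end
- selector_aim (a point): the point 58 mm from the selector axis at which the bar's white-marked end points; turns with the selector
- sym_triangle: flat black solid triangle symbol, 20 mm, on the radio's face, 58 mm from the selector axis, at one of the three stops other than off (a ring and a two-bar symbol mark the other two). Origin: its centre, on the face
- tuning (a joint): tuning knob angle (rad), 0 to 10.8, grows clockwise seen from above; each rad moves the needle 12 mm towards the radio's -y; stays where it is left; torque about 0.03 N m
- tuning_grip (a point): on the tuning knob's axis, at the height to grip (95 mm above the table). The knob is a black ribbed cylinder, 46 mm diameter, from 73 to 107 mm above the table
- needle_tip (a point): far (+x) end of the thin black needle that slides along the white dial strip, along the radio's y, as the tuning knob turns
- mark: dark arrow-shaped station mark, 12 mm, on the radio's face just beyond the far edge of the dial strip, pointing at the strip; its axes are the radio's. The needle is aligned when needle_tip's y equals the mark's y in this frame. Origin: its centre line, on the face
- lamp_base: brass table-lamp base, 120 mm diameter foot, 200 mm tall, bystander; origin: centre of its underside
- mug: blue mug, 80 mm diameter, 90 mm tall, bystander; origin: centre of its underside
- screwdriver: screwdriver with an orange handle lying on the table, bystander; origin under its middle

How it is judged:
By the outcome, as a careful person would: the job done as asked, in the order asked, and still so for the second after the job is handed in, with the robot touching nothing.
Of cell0, cell1, cell2, cell3 only 2 to 4 are there at a start; the rules pass over those that are not, and their reading is None.
At some moment in a run one of cell0, cell1, cell2, cell3 may be knocked a few centimetres aside while the robot is not near it.
Once in a run the grip may slacken for a moment while it holds something.
It also fails if it takes over 210 s, if anything falls off the work surface, if the arm or the gripper's body presses on something with over 40 N, if the wrist force passes 120 N, or if a joint passes its speed limit or range.

## Working session

There is one attempt and no reset: what is moved stays moved. The work goes in short steps, Python scripts to look and compute and a tool call to move; the robot and the scene stay as the last step left them, time stands still between calls to the robot, and variables do not carry over. Pictures are saved under pics/ and viewed, and the job is handed in when it is done.

Besides the shell and the picture viewer there is one more tool, called as name([rows], argument=value, ...), one row to a line, values as JSON. drive_tool: Moves the arm, as the interface text tells. Its arguments: {"type":"object","properties":{"plan":{"type":"array","items":{"type":"object","properties":{"rx":{"type":"number","minimum":-1,"maximum":1},"ry":{"type":"number","minimum":-1,"maximum":1},"rz":{"type":"number","minimum":-1,"maximum":1},"x":{"type":"number","minimum":-1,"maximum":1},"y":{"type":"number","minimum":-1,"maximum":1},"z":{"type":"number","minimum":-1,"maximum":1},"fingers":{"type":"number"}}}},"squeeze":{"type":"number"}},"required":["plan"]}

```bash
ls; mkdir -p pics; python3 - <<'E'
from bench import monitor, viewer, workorder, nets, r
import cv2
s=monitor.read_state(); print(s); print(r.grip_depth)
for n in ["scene","top"]:
    c=viewer.camera(n); cv2.imwrite(f"pics/{n}0.png",c["color"][:,:,::-1]); print(n,c["camera_matrix"],c["xyz"],c["rotation"])
    for l in ["battery_box","tray","spent","cell0","radio","selector","sym_triangle","tuning","needle_tip","mark","lamp_base","mug","screwdriver"]:
        print(l,[(d["centre"],round(d["confidence"],2)) for d in nets.find_in(l,n)])
E
```

```text
pics
{'time': 0.0, 'joint_positions': array([-1.14358829,  0.33285042, -0.06470741,  1.46096826,  0.02159933,
        1.34990671, -0.08850749]), 'joint_vel': array([ 0.0006854 ,  0.00095792,  0.00066505, -0.00225563,  0.00036327,
       -0.00126876,  0.00254731]), 'joint_torque': array([ 2.92704408e-04, -6.23273849e+01,  2.47668929e-02, -3.89885938e+01,
       -6.12873863e-02,  4.00348508e-02,  1.55550210e-04]), 'ee_pos': array([0.27161188, 0.56256017, 0.29145442]), 'eef_rot': array([ 2.23002541e-01,  9.74817599e-01, -7.07079224e-04, -1.28118620e-04]), 'ft_force': array([-0.41728334,  1.03391362,  0.71677269]), 'torque': array([-0.04147771,  0.05980403,  0.03183323]), 'width': 0.08667145159224378}
0.051
scene [[474.67048085   0.         278.54024456]
 [  0.         474.67048085 207.11295578]
 [  0.           0.           1.        ]] [ 1.48497861 -0.6077322   0.83553281] [ 0.78043178  0.41074145 -0.21147535 -0.42130258]
battery_box [([0.476, -0.2603, 0.0258], 0.74)]
tray [([0.4704, 0.0016, 0.0072], 0.79)]
spent [([0.468, -0.1839, 0.0617], 0.5)]
cell0 [([0.6066, -0.2341, 0.0406], 0.77
[... 921 characters left out ...]
-0.1753, 0.0684], 0.55), ([0.801, 0.1282, 0.0396], 0.42)]
cell0 [([0.5136, 0.1628, 0.1075], 0.75), ([0.5958, -0.2222, 0.0543], 0.72), ([0.6358, 0.0293, 0.0595], 0.59), ([0.6589, -0.1554, 0.0613], 0.48)]
radio [([0.541, 0.26, 0.0675], 0.58), ([0.459, -0.1759, 0.0681], 0.57)]
selector [([0.4916, 0.3393, 0.0836], 0.92)]
sym_triangle []
tuning [([0.508, 0.1641, 0.1048], 0.64)]
needle_tip []
mark []
lamp_base [([0.7142, -0.3317, 0.0244], 0.71), ([0.4542, -0.2607, 0.0282], 0.35)]
mug [([0.8044, 0.124, 0.0382], 0.63), ([0.6371, 0.0319, 0.0592], 0.33), ([0.4945, 0.3392, 0.0802], 0.3)]
screwdriver [([0.8162, -0.1345, 0.0217], 0.78), ([0.6548, -0.1547, 0.0573], 0.65), ([0.4921, 0.3354, 0.0781], 0.34)]
```

View pics/top0.png

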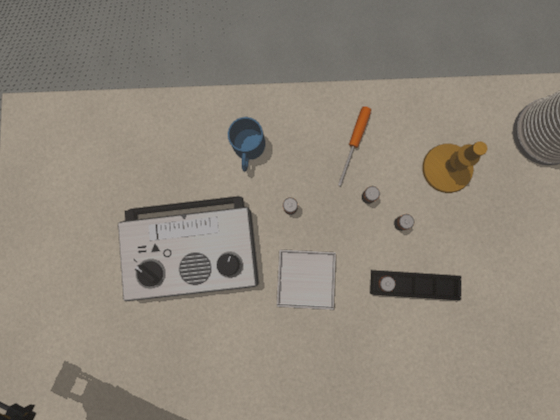

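View pics/scene0.png

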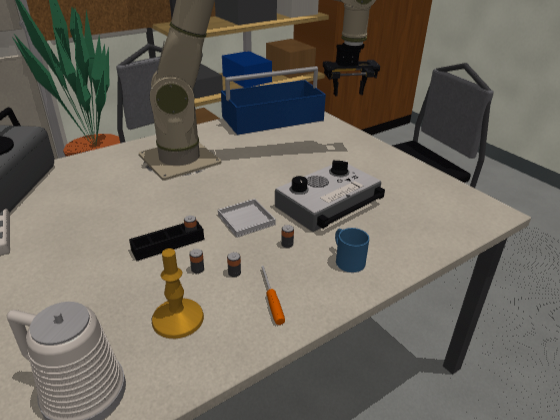

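The top picture shows three fresh cells at (290,205), (371,194) and (404,222), with the spent one in the box at (388,284). The box is at right, the tray at (307,279) and the radio at (190,250). Next I'll measure them precisely from the depth image.

```bash
cat > h.py <<'E'
import numpy as np, cv2
from scipy.spatial.transform import Rotation as R
from bench import monitor, viewer, workorder, nets, r
def cloud(c):
    K=c["camera_matrix"]; d=c["depth"]; v,u=np.mgrid[:d.shape[0],:d.shape[1]]
    P=np.stack([(u-K[0,2])*d/K[0,0],(v-K[1,2])*d/K[1,1],d],-1)
    W=P@R.from_quat(c["rotation"]).as_matrix().T+c["xyz"]; W[d<=0]=np.nan
    return W
def atz(c,uv,z):
    uv=np.atleast_2d(np.array(uv,float)); K=c["camera_matrix"]
    ray=np.c_[(uv[:,0]-K[0,2])/K[0,0],(uv[:,1]-K[1,2])/K[1,1],np.ones(len(uv))]@R.from_quat(c["rotation"]).as_matrix().T
    o=np.array(c["xyz"]); return o+ray*((z-o[2])/ray[:,2])[:,None]
def proj(c,p):
    p=np.atleast_2d(p); K=c["camera_matrix"]
    q=(p-c["xyz"])@R.from_quat(c["rotation"]).as_matrix(); return np.c_[q[:,0]/q[:,2]*K[0,0]+K[0,2],q[:,1]/q[:,2]*K[1,1]+K[1,2]]
def tops(c,lo=.050,hi=.075,zone=None):
    """cell tops: connected blobs of points at height"""
    W=cloud(c); m=((W[...,2]>lo)&(W[...,2]<hi)).astype(np.uint8)
    n,l,st,ce=cv2.connectedComponentsWithStats(m)
    out=[]
    for i in range(1,n):
        if 60<st[i,4]<600:
            q=W[l==i]; zt=np.median(q[:,2]); q=q[abs(q[:,2]-zt)<.004]
            b=st[i]; out.append((np.round((q.min(0)+q.max(0))/2,4),np.round(q.mean(0),4),np.round(np.ptp(q,axis=0),3),ce[i].round(0),st[i,4]))
    return out
def view(c,name,box,s):
    x0,y0,x1,y1=box; cv2.imwrite(name,cv2.resize(c["color"][y0:y1,x0:x1,::-1],None,fx=s,fy=s,interpolation=cv2.INTER_CUBIC))
def shift(pos,yaw=None,tcp_off=None):
    """pos: world target of the GRASP point; yaw: world angle of the jaw (tool y) axis, mod pi. prints tool-frame numbers"""
    s=monitor.read_state(); T=R.from_quat(s["eef_rot"]); M=T.as_matrix()
    t=np.array(pos)+[0,0,r.grip_depth]
    if yaw is None: yaw=np.arctan2(M[1,1],M[0,1])
    best=None
    for k in (-2,-1,0,1,2):
        yy=yaw+k*np.pi; y=np.array([np.cos(yy),np.sin(yy),0]); z=np.array([0,0,-1.]); x=np.cross(y,z)
        rv=(T.inv()*R.from_matrix(np.c_[x,y,z])).as_rotvec()
        if best is None or np.linalg.norm(rv)<np.linalg.norm(best): best=rv
    d=M.T@(t-s["ee_pos"])
    print("xyz",np.round(d,4),"rot",np.round(best/(2*np.pi),4),"| grasp pt now",np.round(s["ee_pos"]+M[:,2]*r.grip_depth,4),"yaw",round(float(np.arctan2(M[1,1],M[0,1])),3),"j7",round(s["joint_positions"][6],2),"w",round(s["width"],4),"t",round(s["time"],2))
E
python3 - <<'E'
from h import *
c=viewer.camera("top"); view(c,"pics/radio0.png",(110,190,265,305),5); view(c,"pics/box0.png",(270,170,470,310),4)
for t in tops(c): print(*t)
W=cloud(c)
# box, tray, radio rects
for l,lo,hi in (("battery_box",.030,.044),("tray",.015,.026),("radio",.066,.073)):
    d=nets.regions_of(l,"top")
    for k in d[:2]:
        m=k["region"]&(W[...,2]>lo)&(W[...,2]<hi); 
        if m.sum()<30: continue
        p=W[m]; rc=cv2.minAreaRect(p[:,:2].astype(np.float32)); print(l,round(k["confidence"],2),m.sum(),rc,p[:,2].mean())
E
```

```text
[ 0.7985 -0.539   0.063 ] [ 0.7828 -0.5264  0.0637] [0.138 0.063 0.008] [536. 135.] 446
[0.8131 0.1292 0.0628] [0.8217 0.1379 0.0631] [0.042 0.067 0.008] [242. 125.] 114
[0.7755 0.1063 0.0625] [0.7679 0.1057 0.0624] [0.035 0.039 0.008] [257. 148.] 65
[ 0.6589 -0.154   0.06  ] [ 0.6593 -0.1541  0.06  ] [0.032 0.032 0.007] [372. 193.] 186
[0.6389 0.031  0.0602] [0.6383 0.0306 0.0601] [0.033 0.032 0.008] [290. 204.] 184
[ 0.5939 -0.2277  0.0602] [ 0.5939 -0.2271  0.0602] [0.032 0.033 0.008] [406. 221.] 197
[ 0.4585 -0.1774  0.0679] [ 0.4586 -0.1769  0.0681] [0.031 0.033 0.008] [387. 283.] 214
battery_box 0.91 978 ((0.45235833525657654, -0.2478320300579071), (0.19644282758235931, 0.055110082030296326), 84.96194458007812) 0.038871330148350425
tray 0.69 371 ((0.47039714455604553, -0.0014448389410972595), (0.12963464856147766, 0.12989863753318787), 85.66360473632812) 0.02179847918826876
radio 0.57 7526 ((0.5343493223190308, 0.26429039239883423), (0.17925144731998444, 0.2981635630130768), 5.183902740478516) 0.07058785094429455
```

View pics/radio0.png

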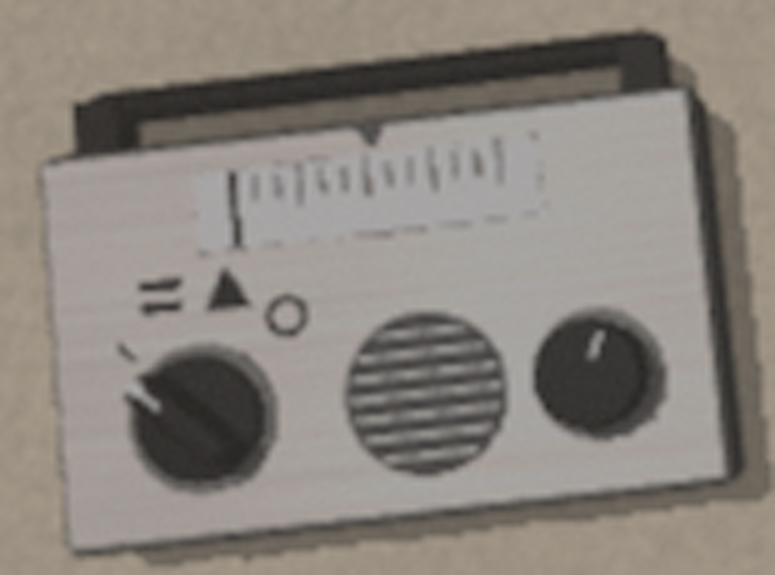

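View pics/box0.png

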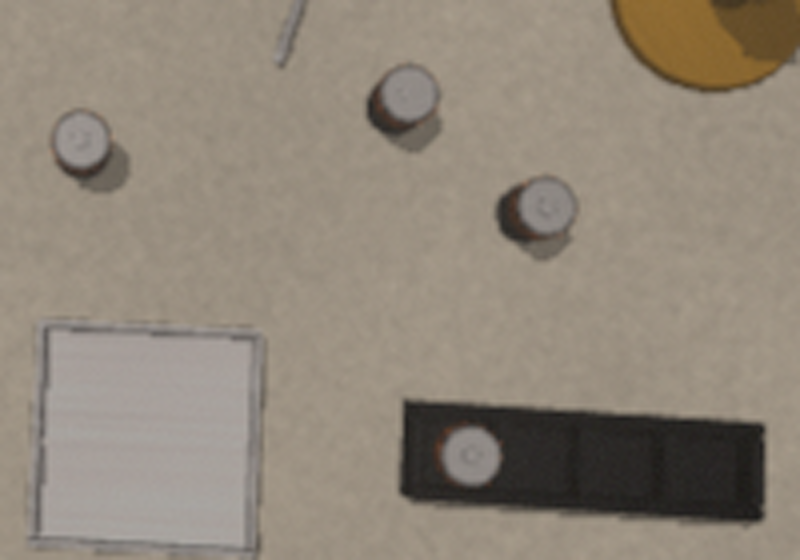

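```bash
python3 - <<'E'
from h import *
# box axes
a=np.deg2rad(84.96)  # long axis dir
ly=np.array([np.cos(a),np.sin(a)])
c=np.array([.4524,-.2478])
for i in range(4): print("well",i,c+ly*(.0705-.047*i))
ar=np.deg2rad(5.18); X=np.array([np.cos(ar),np.sin(ar)]);Y=np.array([-X[1],X[0]]); o=np.array([.5343,.2643])
print("sel",o-.035*X+.082*Y,"tun",o-.035*X-.095*Y)
shift([.4585,-.1774,.12],a-np.pi/2)
E
```

```text
well 0 [ 0.45859351 -0.17757258]
well 1 [ 0.4544645  -0.22439086]
well 2 [ 0.4503355  -0.27120914]
well 3 [ 0.44620649 -0.31802742]
sel [0.49203958 0.34280514] tun [0.50802001 0.16652801]
xyz [-0.4901 -0.5854  0.1212] rot [ 0.     -0.      0.1924] | grasp pt now [0.2717 0.5629 0.2413] yaw 1.121 j7 -0.09 w 0.087 t 1.6
```

The radio close-up shows the selector bar pointing at off (125,352). Going clockwise from there come two-bar, triangle (228,290) and ring, so the triangle is the stop at 1.047. The needle is at (235,205) and the mark at (372,130). I'll start with the spent cell.

drive_tool([
  {"x": -0.49,"y": -0.585,"z": 0.04,"rz": 0.192,"fingers": 0.7},
  {"x": -0.49,"y": -0.585,"z": 0.04,"rz": 0.192,"fingers": 0.7},
  {"x": -0.49,"y": -0.585,"z": 0.04,"rz": 0.192,"fingers": 0.7},
  {"x": -0.49,"y": -0.585,"z": 0.04,"rz": 0.192,"fingers": 0.7},
  {"x": -0.49,"y": -0.585,"z": 0.04,"rz": 0.192,"fingers": 0.7},
  {"x": -0.49,"y": -0.585,"z": 0.04,"rz": 0.192,"fingers": 0.7},
  {"x": -0.49,"y": -0.585,"z": 0.04,"rz": 0.192,"fingers": 0.7},
  {"x": -0.49,"y": -0.585,"z": 0.04,"rz": 0.192,"fingers": 0.7},
  {"x": -0.49,"y": -0.585,"z": 0.04,"rz": 0.192,"fingers": 0.7},
  {"x": -0.49,"y": -0.585,"z": 0.04,"rz": 0.192,"fingers": 0.7},
  {"x": -0.49,"y": -0.585,"z": 0.04,"rz": 0.192,"fingers": 0.7},
  {"x": -0.49,"y": -0.585,"z": 0.04,"rz": 0.192,"fingers": 0.7},
], squeeze=25)

```text
validation failed for argument at $.pl...
```

```bash
python3 - <<'E'
from h import *
shift([.4585,-.1775,.064],-.088)
E
```

```text
xyz [-0.4901 -0.5855  0.1772] rot [ 0.     -0.      0.1924] | grasp pt now [0.2717 0.5629 0.2413] yaw 1.121 j7 -0.09 w 0.087 t 1.6
```

drive_tool([
  {"x": -0.49,"y": -0.585,"z": 0.04,"rx": 0,"ry": 0,"rz": 0.192,"fingers": 0.7},
], squeeze=25)

```text
time: 1.72
ee_pos: [0.2848, 0.5045, 0.2879]
eef_rot: [0.312, 0.95, -0.0, -0.001]
ft_force: [1.5, 0.2, -0.1]
width: 0.0827
```

```bash
python3 - <<'E'
from h import *
shift([.4585,-.1775,.20],-.088)
E
```

```text
xyz [-0.5444 -0.446   0.0363] rot [-0.0002 -0.0002  0.1629] | grasp pt now [0.2848 0.5045 0.2369] yaw 0.936 j7 -0.2 w 0.0827 t 1.73
```

drive_tool([
  {"x": -0.544,"y": -0.446,"z": 0.036,"rx": 0,"ry": 0,"rz": 0.163,"fingers": 0.65},
  {"x": -0.544,"y": -0.446,"z": 0.036,"rx": 0,"ry": 0,"rz": 0.163,"fingers": 0.65},
  {"x": -0.544,"y": -0.446,"z": 0.036,"rx": 0,"ry": 0,"rz": 0.163,"fingers": 0.65},
  {"x": -0.544,"y": -0.446,"z": 0.036,"rx": 0,"ry": 0,"rz": 0.163,"fingers": 0.65},
  {"x": -0.544,"y": -0.446,"z": 0.036,"rx": 0,"ry": 0,"rz": 0.163,"fingers": 0.65},
  {"x": -0.544,"y": -0.446,"z": 0.036,"rx": 0,"ry": 0,"rz": 0.163,"fingers": 0.65},
  {"x": -0.544,"y": -0.446,"z": 0.036,"rx": 0,"ry": 0,"rz": 0.163,"fingers": 0.65},
  {"x": -0.544,"y": -0.446,"z": 0.036,"rx": 0,"ry": 0,"rz": 0.163,"fingers": 0.65},
  {"x": -0.544,"y": -0.446,"z": 0.036,"rx": 0,"ry": 0,"rz": 0.163,"fingers": 0.65},
  {"x": -0.544,"y": -0.446,"z": 0.036,"rx": 0,"ry": 0,"rz": 0.163,"fingers": 0.65},
  {"x": -0.544,"y": -0.446,"z": 0.036,"rx": 0,"ry": 0,"rz": 0.163,"fingers": 0.65},
  {"x": -0.544,"y": -0.446,"z": 0.036,"rx": 0,"ry": 0,"rz": 0.163,"fingers": 0.65},
], squeeze=25)

```text
time: 3.22
ee_pos: [0.4587, -0.1838, 0.2532]
eef_rot: [0.74, 0.673, -0.0, 0.001]
ft_force: [0.3, 1.2, 0.6]
width: 0.0567
```

```bash
python3 - <<'E'
from h import *
shift([.4585,-.1775,.064],-.088)
E
```

```text
xyz [ 0.0065 -0.0009  0.1382] rot [ 0.0001  0.0003 -0.0012] | grasp pt now [ 0.4587 -0.1839  0.2022] yaw -0.096 j7 0.25 w 0.0567 t 3.23
```

drive_tool([
  {"x": 0,"y": 0,"z": 0,"rx": 0,"ry": 0,"rz": 0,"fingers": 0.65},
  {"x": 0,"y": 0,"z": 0,"rx": 0,"ry": 0,"rz": 0,"fingers": 0.65},
])

```text
time: 3.48
ee_pos: [0.4589, -0.1787, 0.2529]
eef_rot: [0.738, 0.675, 0.0, -0.0]
ft_force: [0.1, -0.1, 0.3]
width: 0.0566
```

```bash
python3 - <<'E'
from h import *
shift([.4585,-.1775,.064],-.088)
E
```

```text
xyz [ 0.001  -0.0004  0.1379] rot [-0.     -0.0001 -0.0002] | grasp pt now [ 0.4588 -0.1786  0.2019] yaw -0.089 j7 0.24 w 0.0566 t 3.48
```

drive_tool([
  {"x": 0.001,"y": 0,"z": 0.05,"rx": 0,"ry": 0,"rz": 0,"fingers": 0.65},
  {"x": 0.001,"y": 0,"z": 0.1,"rx": 0,"ry": 0,"rz": 0,"fingers": 0.65},
  {"x": 0.001,"y": 0,"z": 0.13,"rx": 0,"ry": 0,"rz": 0,"fingers": 0.65},
  {"x": 0.001,"y": 0,"z": 0.138,"rx": 0,"ry": 0,"rz": 0,"fingers": 0.65},
  {"x": 0.001,"y": 0,"z": 0.138,"rx": 0,"ry": 0,"rz": 0,"fingers": 0.65},
  {"x": 0.001,"y": 0,"z": 0.138,"rx": 0,"ry": 0,"rz": 0,"fingers": 0.3},
  {"x": 0.001,"y": 0,"z": 0.138,"rx": 0,"ry": 0,"rz": 0,"fingers": 0.2},
  {"x": 0.001,"y": 0,"z": 0.138,"rx": 0,"ry": 0,"rz": 0,"fingers": 0.2},
  {"x": 0.001,"y": 0,"z": 0.138,"rx": 0,"ry": 0,"rz": 0,"fingers": 0.2},
], squeeze=25)

```text
time: 4.6
ee_pos: [0.4592, -0.1788, 0.1154]
eef_rot: [0.738, 0.674, 0.0, 0.0]
ft_force: [-0.9, 0.7, 4.1]
width: 0.033
```

```bash
python3 - <<'E'
from h import *
print(monitor.read_state()["ft_force"])
shift([.465,-.005,.10],-.088)
shift([.465,-.005,.061],-.088)
E
```

```text
[-0.9048388   0.65415263  4.12441324]
xyz [ 0.1737 -0.0099 -0.0356] rot [ 0.0001 -0.     -0.0004] | grasp pt now [ 0.4592 -0.1788  0.0644] yaw -0.091 j7 0.41 w 0.033 t 4.6
xyz [ 0.1736 -0.01    0.0034] rot [ 0.0001 -0.     -0.0004] | grasp pt now [ 0.4592 -0.1788  0.0644] yaw -0.091 j7 0.41 w 0.033 t 4.6
```

drive_tool([
  {"x": 0,"y": 0,"z": -0.025,"rx": 0,"ry": 0,"rz": 0,"fingers": 0.2},
  {"x": 0,"y": 0,"z": -0.055,"rx": 0,"ry": 0,"rz": 0,"fingers": 0.2},
  {"x": 0.02,"y": -0.001,"z": -0.06,"rx": 0,"ry": 0,"rz": 0,"fingers": 0.2},
  {"x": 0.06,"y": -0.004,"z": -0.06,"rx": 0,"ry": 0,"rz": 0,"fingers": 0.2},
  {"x": 0.1,"y": -0.006,"z": -0.06,"rx": 0,"ry": 0,"rz": 0,"fingers": 0.2},
  {"x": 0.14,"y": -0.008,"z": -0.055,"rx": 0,"ry": 0,"rz": 0,"fingers": 0.2},
  {"x": 0.165,"y": -0.01,"z": -0.04,"rx": 0,"ry": 0,"rz": 0,"fingers": 0.2},
  {"x": 0.174,"y": -0.01,"z": -0.02,"rx": 0,"ry": 0,"rz": 0,"fingers": 0.2},
  {"x": 0.174,"y": -0.01,"z": -0.02,"rx": 0,"ry": 0,"rz": 0,"fingers": 0.2},
])

```text
time: 5.72
ee_pos: [0.4638, -0.0042, 0.1339]
eef_rot: [0.738, 0.675, -0.001, -0.001]
ft_force: [-0.0, 0.0, -0.4]
width: 0.0334
```

```bash
python3 - <<'E'
from h import *
print(monitor.read_state()["ft_force"])
shift([.465,-.005,.061],-.088)
c=viewer.camera("scene"); view(c,"pics/s1.png",(180,150,340,270),5)
E
```

```text
[-0.03064002  0.01356072 -0.40927424]
xyz [-0.0007  0.0013  0.0219] rot [-0.0004  0.0002 -0.0002] | grasp pt now [ 0.4637 -0.0042  0.0829] yaw -0.089 j7 -0.07 w 0.0334 t 5.72
```

View pics/s1.png

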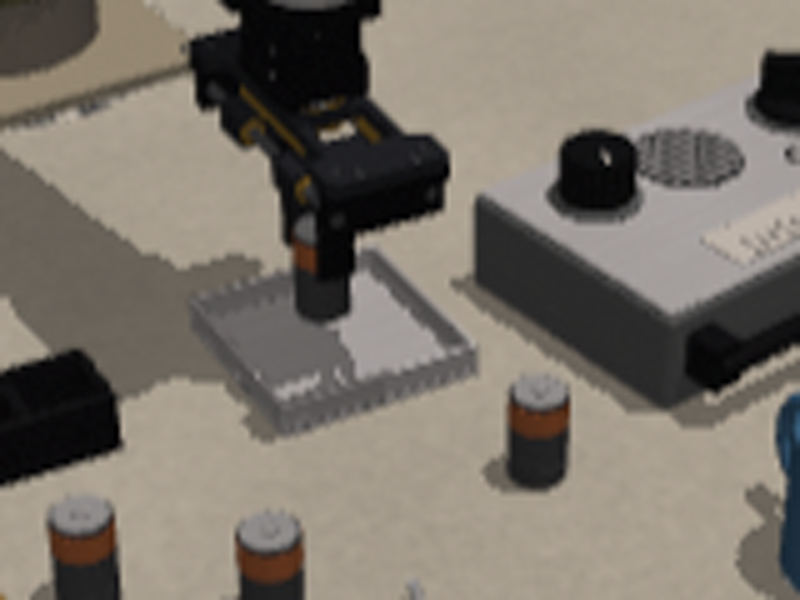

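The spent cell is held upright over the tray at (323,270) in the crop. Next I'll lower it and release.

drive_tool([
  {"x": 0,"y": 0,"z": 0.012,"rx": 0,"ry": 0,"rz": 0,"fingers": 0.2},
  {"x": 0,"y": 0,"z": 0.019,"rx": 0,"ry": 0,"rz": 0,"fingers": 0.2},
  {"x": 0,"y": 0,"z": 0.0225,"rx": 0,"ry": 0,"rz": 0,"fingers": 0.2},
  {"x": 0,"y": 0,"z": 0.0225,"rx": 0,"ry": 0,"rz": 0,"fingers": 0.2},
])

```text
time: 6.28
ee_pos: [0.4647, -0.0048, 0.1124]
eef_rot: [0.739, 0.674, -0.0, -0.0]
ft_force: [0.0, -0.4, -1.7]
width: 0.0334
```

drive_tool([
  {"x": 0,"y": 0,"z": 0,"rx": 0,"ry": 0,"rz": 0,"fingers": 0.5},
  {"x": 0,"y": 0,"z": 0,"rx": 0,"ry": 0,"rz": 0,"fingers": 0.65},
  {"x": 0,"y": 0,"z": 0,"rx": 0,"ry": 0,"rz": 0,"fingers": 0.65},
  {"x": 0,"y": 0,"z": -0.04,"rx": 0,"ry": 0,"rz": 0,"fingers": 0.65},
  {"x": 0,"y": 0,"z": -0.09,"rx": 0,"ry": 0,"rz": 0,"fingers": 0.65},
  {"x": 0,"y": 0,"z": -0.12,"rx": 0,"ry": 0,"rz": 0,"fingers": 0.65},
  {"x": 0,"y": 0,"z": -0.12,"rx": 0,"ry": 0,"rz": 0,"fingers": 0.65},
])

```text
time: 7.15
ee_pos: [0.4658, -0.0044, 0.2346]
eef_rot: [0.738, 0.674, 0.002, 0.001]
ft_force: [-0.3, -0.8, -0.7]
width: 0.0567
```

```bash
python3 - <<'E'
from h import *
c=viewer.camera("scene"); view(c,"pics/s2.png",(120,150,340,290),3.6)
c=viewer.camera("top")
for t in tops(c): print(t[0],t[2],t[3])
shift([.6389,.0305,.12],-.088)
shift([.6389,.0305,.12],np.pi/2)
E
```

```text
[ 0.7954 -0.5394  0.0629] [0.132 0.063 0.008] [536. 135.]
[0.8128 0.1303 0.0627] [0.041 0.065 0.008] [242. 126.]
[0.7758 0.1069 0.0607] [0.036 0.04  0.006] [256. 148.]
[ 0.659  -0.1542  0.0599] [0.032 0.032 0.008] [372. 193.]
[0.639  0.0311 0.0599] [0.033 0.032 0.008] [290. 204.]
[ 0.5937 -0.2278  0.0602] [0.032 0.034 0.008] [406. 221.]
xyz [0.0505 0.1705 0.0611] rot [-0.     -0.0001 -0.0004] | grasp pt now [ 0.4645 -0.0045  0.1811] yaw -0.09 j7 -0.17 w 0.0565 t 7.25
xyz [0.0505 0.1705 0.0611] rot [-1.000e-04 -0.000e+00  2.356e-01] | grasp pt now [ 0.4645 -0.0045  0.1811] yaw -0.09 j7 -0.17 w 0.0565 t 7.25
```

View pics/s2.png

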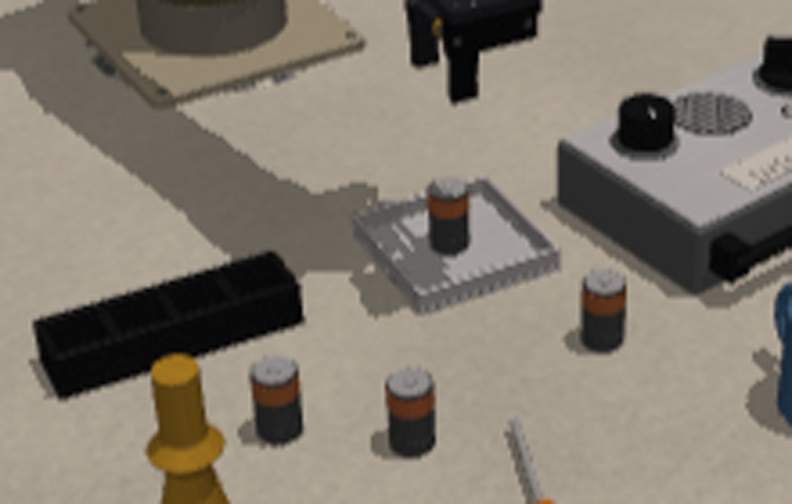

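The spent cell stands in the tray at (449,215) in the crop. Next is the cell nearest the radio, which goes into well 0.

drive_tool([
  {"x": 0.02,"y": 0.06,"z": 0.0,"rx": 0,"ry": 0,"rz": 0,"fingers": 0.65},
  {"x": 0.04,"y": 0.12,"z": 0.03,"rx": 0,"ry": 0,"rz": 0,"fingers": 0.65},
  {"x": 0.0505,"y": 0.165,"z": 0.05,"rx": 0,"ry": 0,"rz": 0,"fingers": 0.65},
  {"x": 0.0505,"y": 0.1705,"z": 0.061,"rx": 0,"ry": 0,"rz": 0,"fingers": 0.65},
  {"x": 0.0505,"y": 0.1705,"z": 0.061,"rx": 0,"ry": 0,"rz": 0,"fingers": 0.65},
  {"x": 0.0505,"y": 0.1705,"z": 0.061,"rx": 0,"ry": 0,"rz": 0,"fingers": 0.65},
])

```text
time: 8.0
ee_pos: [0.6385, 0.0296, 0.1724]
eef_rot: [0.739, 0.674, 0.0, -0.0]
ft_force: [0.4, -0.1, 0.8]
width: 0.0566
```

```bash
python3 - <<'E'
from h import *
shift([.6389,.0308,.056],-.088)
E
```

```text
xyz [0.0012 0.0002 0.0654] rot [ 0.0001 -0.0001 -0.0006] | grasp pt now [0.6385 0.0297 0.1214] yaw -0.092 j7 0.04 w 0.0566 t 8.0
```

drive_tool([
  {"x": 0.001,"y": 0,"z": 0.035,"rx": 0,"ry": 0,"rz": 0,"fingers": 0.65},
  {"x": 0.001,"y": 0,"z": 0.058,"rx": 0,"ry": 0,"rz": 0,"fingers": 0.65},
  {"x": 0.001,"y": 0,"z": 0.065,"rx": 0,"ry": 0,"rz": 0,"fingers": 0.65},
  {"x": 0.001,"y": 0,"z": 0.065,"rx": 0,"ry": 0,"rz": 0,"fingers": 0.65},
  {"x": 0.001,"y": 0,"z": 0.065,"rx": 0,"ry": 0,"rz": 0,"fingers": 0.45},
  {"x": 0.001,"y": 0,"z": 0.065,"rx": 0,"ry": 0,"rz": 0,"fingers": 0.2},
  {"x": 0.001,"y": 0,"z": 0.065,"rx": 0,"ry": 0,"rz": 0,"fingers": 0.2},
  {"x": 0.001,"y": 0,"z": 0.065,"rx": 0,"ry": 0,"rz": 0,"fingers": 0.2},
])

```text
time: 9.0
ee_pos: [0.6394, 0.0312, 0.1068]
eef_rot: [0.738, 0.674, 0.0, 0.0]
ft_force: [-1.4, -0.3, 2.6]
width: 0.0332
```

```bash
python3 - <<'E'
from h import *
print(monitor.read_state()["ft_force"])
shift([.4586,-.1776,.125],-.088)
E
```

```text
[-1.35517096 -0.27313772  2.62220938]
xyz [-0.2243 -0.1611 -0.0693] rot [ 0.0001 -0.     -0.0004] | grasp pt now [0.6394 0.0313 0.0558] yaw -0.091 j7 0.07 w 0.0332 t 9.0
```

drive_tool([
  {"x": 0,"y": 0,"z": -0.03,"rx": 0,"ry": 0,"rz": 0,"fingers": 0.2},
  {"x": -0.02,"y": -0.014,"z": -0.06,"rx": 0,"ry": 0,"rz": 0,"fingers": 0.2},
  {"x": -0.06,"y": -0.043,"z": -0.068,"rx": 0,"ry": 0,"rz": 0,"fingers": 0.2},
  {"x": -0.1,"y": -0.072,"z": -0.068,"rx": 0,"ry": 0,"rz": 0,"fingers": 0.2},
  {"x": -0.14,"y": -0.1,"z": -0.068,"rx": 0,"ry": 0,"rz": 0,"fingers": 0.2},
  {"x": -0.18,"y": -0.129,"z": -0.068,"rx": 0,"ry": 0,"rz": 0,"fingers": 0.2},
  {"x": -0.21,"y": -0.151,"z": -0.068,"rx": 0,"ry": 0,"rz": 0,"fingers": 0.2},
  {"x": -0.2243,"y": -0.161,"z": -0.068,"rx": 0,"ry": 0,"rz": 0,"fingers": 0.2},
  {"x": -0.2243,"y": -0.161,"z": -0.068,"rx": 0,"ry": 0,"rz": 0,"fingers": 0.2},
  {"x": -0.2243,"y": -0.161,"z": -0.068,"rx": 0,"ry": 0,"rz": 0,"fingers": 0.2},
])

```text
time: 10.25
ee_pos: [0.4597, -0.1763, 0.1745]
eef_rot: [0.738, 0.675, 0.0, 0.0]
ft_force: [0.1, -0.3, -1.9]
width: 0.0335
```

```bash
cat > chk.py <<'E'
from h import *
import sys
s=monitor.read_state()
print("ft",s["ft_force"].round(2))
exec(sys.argv[2])
c=viewer.camera("scene"); view(c,sys.argv[1],(100,140,340,300),3.3)
c=viewer.camera("top")
for t in tops(c):
    if t[0][0]<.74 : print(t[0],t[2],t[3])
E
python3 chk.py pics/s3.png "shift([.4586,-.1776,.065],-.088)"
```

```text
ft [ 0.08 -0.25 -1.92]
xyz [-0.0014 -0.001   0.0585] rot [ 0.0001 -0.     -0.0001] | grasp pt now [ 0.4597 -0.1763  0.1235] yaw -0.089 j7 0.33 w 0.0335 t 10.25
[ 0.6591 -0.1543  0.0596] [0.032 0.032 0.008] [372. 193.]
[ 0.5937 -0.2278  0.0597] [0.032 0.033 0.008] [406. 221.]
[ 0.4653 -0.0032  0.0635] [0.033 0.033 0.008] [308. 281.]
```

View pics/s3.png

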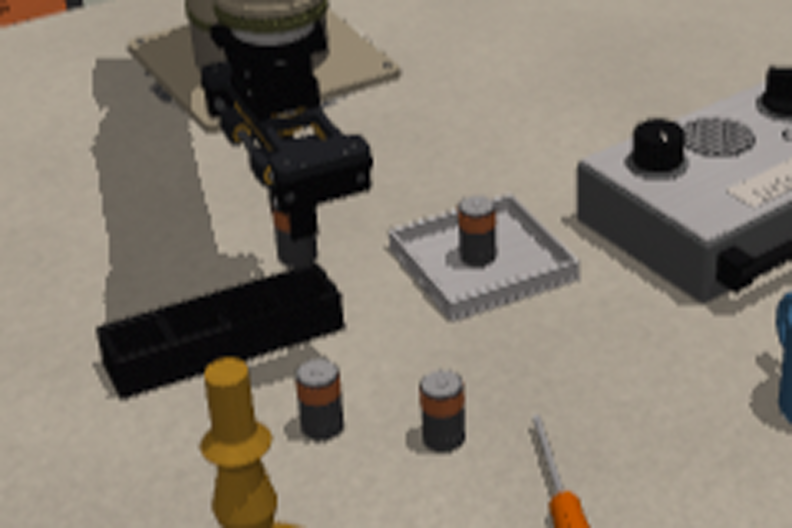

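The fresh cell is held upright over well 0 at (296,240) in the crop. Lowering it.

drive_tool([
  {"x": -0.0013,"y": -0.001,"z": 0.005,"rx": 0,"ry": 0,"rz": 0,"fingers": 0.2},
  {"x": -0.0013,"y": -0.001,"z": 0.025,"rx": 0,"ry": 0,"rz": 0,"fingers": 0.2},
  {"x": -0.0013,"y": -0.001,"z": 0.04,"rx": 0,"ry": 0,"rz": 0,"fingers": 0.2},
  {"x": -0.0013,"y": -0.001,"z": 0.053,"rx": 0,"ry": 0,"rz": 0,"fingers": 0.2},
  {"x": -0.0013,"y": -0.001,"z": 0.059,"rx": 0,"ry": 0,"rz": 0,"fingers": 0.2},
  {"x": -0.0013,"y": -0.001,"z": 0.059,"rx": 0,"ry": 0,"rz": 0,"fingers": 0.2},
])

```text
time: 11.1
ee_pos: [0.4574, -0.1789, 0.1153]
eef_rot: [0.739, 0.674, -0.0, -0.0]
ft_force: [-0.2, -0.2, -2.6]
width: 0.033
```

drive_tool([
  {"x": 0,"y": 0,"z": 0,"rx": 0,"ry": 0,"rz": 0,"fingers": 0.5},
  {"x": 0,"y": 0,"z": 0,"rx": 0,"ry": 0,"rz": 0,"fingers": 0.65},
  {"x": 0,"y": 0,"z": 0,"rx": 0,"ry": 0,"rz": 0,"fingers": 0.65},
  {"x": 0,"y": 0,"z": -0.04,"rx": 0,"ry": 0,"rz": 0,"fingers": 0.65},
  {"x": 0,"y": 0,"z": -0.08,"rx": 0,"ry": 0,"rz": 0,"fingers": 0.65},
  {"x": 0,"y": 0,"z": -0.09,"rx": 0,"ry": 0,"rz": 0,"fingers": 0.65},
  {"x": 0,"y": 0,"z": -0.09,"rx": 0,"ry": 0,"rz": 0,"fingers": 0.65},
  {"x": 0,"y": 0,"z": -0.09,"rx": 0,"ry": 0,"rz": 0,"fingers": 0.65},
])

```text
time: 12.1
ee_pos: [0.4569, -0.1784, 0.2043]
eef_rot: [0.738, 0.674, -0.001, -0.001]
ft_force: [0.3, 0.3, 0.3]
width: 0.0566
```

```bash
python3 chk.py pics/s4.png "shift([.5937,-.2278,.13],-.088);shift([.5937,-.2278,.13],-.75)"
```

```text
ft [0.33 0.27 0.29]
xyz [-0.0368  0.1407  0.0231] rot [-0.0003 -0.     -0.0004] | grasp pt now [ 0.4568 -0.1784  0.1533] yaw -0.09 j7 0.29 w 0.0566 t 12.1
xyz [-0.0368  0.1407  0.0231] rot [-3.00e-04  1.00e-04  1.05e-01] | grasp pt now [ 0.4568 -0.1784  0.1533] yaw -0.09 j7 0.29 w 0.0566 t 12.1
[ 0.6589 -0.1541  0.0601] [0.032 0.032 0.008] [372. 193.]
[ 0.5937 -0.2278  0.0598] [0.032 0.033 0.008] [406. 221.]
[ 0.4654 -0.0032  0.0638] [0.033 0.033 0.008] [308. 281.]
[ 0.4585 -0.17    0.067 ] [0.03  0.014 0.007] [384. 283.]
```

View pics/s4.png

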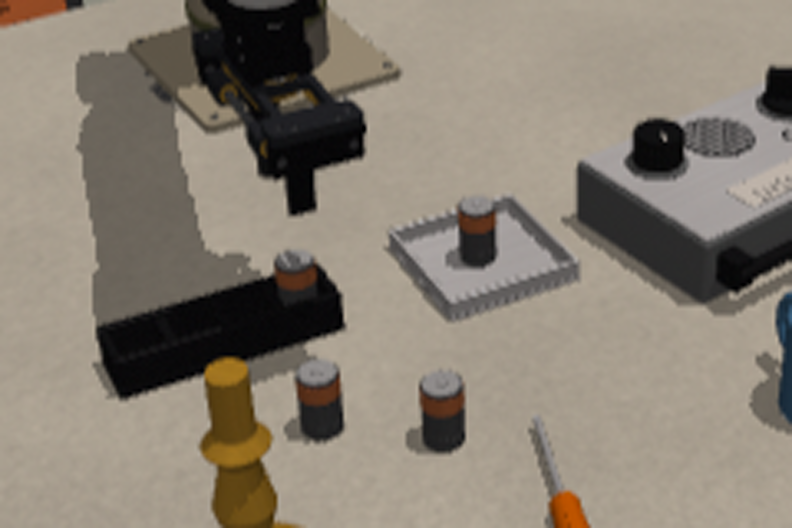

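The cell sits upright in well 0 at (296,275). Next is the cell at (0.594, -0.228).

drive_tool([
  {"x": -0.015,"y": 0.05,"z": 0.0,"rx": 0,"ry": 0,"rz": 0,"fingers": 0.65},
  {"x": -0.03,"y": 0.1,"z": 0.01,"rx": 0,"ry": 0,"rz": 0,"fingers": 0.65},
  {"x": -0.037,"y": 0.135,"z": 0.022,"rx": 0,"ry": 0,"rz": 0,"fingers": 0.65},
  {"x": -0.037,"y": 0.1405,"z": 0.022,"rx": 0,"ry": 0,"rz": 0,"fingers": 0.65},
  {"x": -0.037,"y": 0.1405,"z": 0.022,"rx": 0,"ry": 0,"rz": 0,"fingers": 0.65},
  {"x": -0.037,"y": 0.1405,"z": 0.022,"rx": 0,"ry": 0,"rz": 0,"fingers": 0.65},
])

```text
time: 12.95
ee_pos: [0.5933, -0.2283, 0.1839]
eef_rot: [0.739, 0.674, 0.0, -0.0]
ft_force: [-0.1, -0.4, 0.9]
width: 0.0566
```

```bash
python3 chk.py pics/s5.png "shift([.5937,-.2278,.056],-.088)"
```

```text
ft [-0.09 -0.42  0.88]
xyz [0.0005 0.0003 0.0769] rot [ 0.0001 -0.0001 -0.0005] | grasp pt now [ 0.5933 -0.2283  0.1329] yaw -0.091 j7 0.5 w 0.0566 t 12.95
[ 0.6592 -0.1544  0.0602] [0.032 0.032 0.008] [372. 193.]
[ 0.5939 -0.2198  0.0596] [0.031 0.02  0.008] [403. 221.]
[ 0.4654 -0.0032  0.0638] [0.033 0.033 0.008] [308. 281.]
[ 0.4575 -0.1782  0.0678] [0.032 0.031 0.007] [387. 283.]
```

drive_tool([
  {"x": 0.0005,"y": 0,"z": 0.04,"rx": 0,"ry": 0,"rz": 0,"fingers": 0.65},
  {"x": 0.0005,"y": 0,"z": 0.068,"rx": 0,"ry": 0,"rz": 0,"fingers": 0.65},
  {"x": 0.0005,"y": 0,"z": 0.0765,"rx": 0,"ry": 0,"rz": 0,"fingers": 0.65},
  {"x": 0.0005,"y": 0,"z": 0.0765,"rx": 0,"ry": 0,"rz": 0,"fingers": 0.65},
  {"x": 0.0005,"y": 0,"z": 0.0765,"rx": 0,"ry": 0,"rz": 0,"fingers": 0.45},
  {"x": 0.0005,"y": 0,"z": 0.0765,"rx": 0,"ry": 0,"rz": 0,"fingers": 0.2},
  {"x": 0.0005,"y": 0,"z": 0.0765,"rx": 0,"ry": 0,"rz": 0,"fingers": 0.2},
  {"x": 0.0005,"y": 0,"z": 0.0765,"rx": 0,"ry": 0,"rz": 0,"fingers": 0.2},
])

```text
time: 14.05
ee_pos: [0.5942, -0.228, 0.1074]
eef_rot: [0.738, 0.674, 0.0, 0.0]
ft_force: [-0.4, 0.3, 3.6]
width: 0.0331
```

```bash
python3 - <<'E'
from h import *
print(monitor.read_state()["ft_force"])
shift([.4545,-.2244,.12],-.088)
shift([.4503,-.2712,.12],-.088)
E
```

```text
[-0.3580494   0.32628803  3.58406275]
xyz [-0.0091 -0.1394 -0.0637] rot [ 0.0001 -0.     -0.0004] | grasp pt now [ 0.5943 -0.228   0.0564] yaw -0.091 j7 0.55 w 0.0331 t 14.05
xyz [-0.0561 -0.1394 -0.0637] rot [ 0.0001 -0.     -0.0004] | grasp pt now [ 0.5943 -0.228   0.0564] yaw -0.091 j7 0.55 w 0.0331 t 14.05
```

drive_tool([
  {"x": 0,"y": 0,"z": -0.03,"rx": 0,"ry": 0,"rz": 0,"fingers": 0.2},
  {"x": 0,"y": -0.01,"z": -0.058,"rx": 0,"ry": 0,"rz": 0,"fingers": 0.2},
  {"x": -0.003,"y": -0.04,"z": -0.063,"rx": 0,"ry": 0,"rz": 0,"fingers": 0.2},
  {"x": -0.006,"y": -0.08,"z": -0.063,"rx": 0,"ry": 0,"rz": 0,"fingers": 0.2},
  {"x": -0.009,"y": -0.12,"z": -0.063,"rx": 0,"ry": 0,"rz": 0,"fingers": 0.2},
  {"x": -0.009,"y": -0.1395,"z": -0.063,"rx": 0,"ry": 0,"rz": 0,"fingers": 0.2},
  {"x": -0.009,"y": -0.1395,"z": -0.063,"rx": 0,"ry": 0,"rz": 0,"fingers": 0.2},
  {"x": -0.009,"y": -0.1395,"z": -0.063,"rx": 0,"ry": 0,"rz": 0,"fingers": 0.2},
])

```text
time: 15.05
ee_pos: [0.4553, -0.224, 0.1702]
eef_rot: [0.738, 0.675, 0.0, 0.0]
ft_force: [1.0, -0.1, -1.5]
width: 0.0335
```

```bash
python3 chk.py pics/s6.png "shift([.4545,-.2244,.065],-.088)"
```

```text
ft [ 1.   -0.07 -1.53]
xyz [-0.0005 -0.0008  0.0542] rot [ 0.0001  0.     -0.0003] | grasp pt now [ 0.4553 -0.224   0.1192] yaw -0.09 j7 0.48 w 0.0335 t 15.05
[ 0.659  -0.1538  0.0597] [0.032 0.032 0.008] [372. 193.]
[ 0.4654 -0.0032  0.0635] [0.033 0.033 0.008] [308. 281.]
[ 0.4574 -0.1796  0.0681] [0.033 0.033 0.008] [388. 283.]
```

View pics/s6.png

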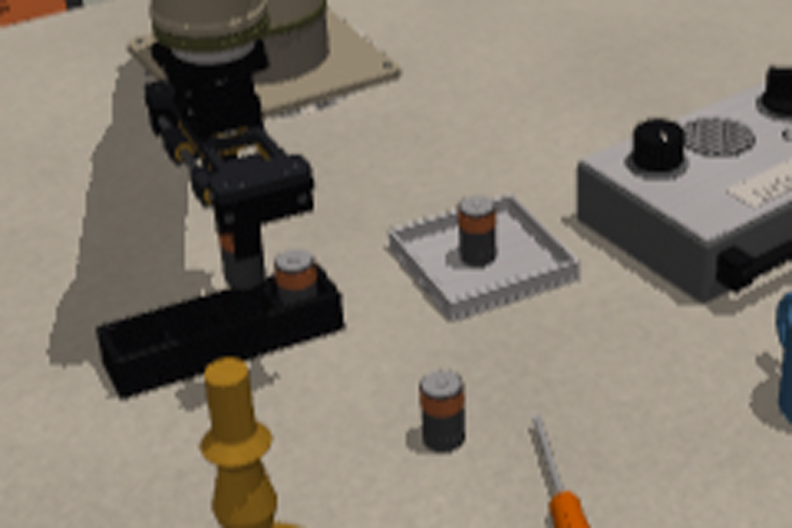

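The second cell is held upright over well 1 at (243,265). Lowering it.

drive_tool([
  {"x": -0.0005,"y": -0.0007,"z": 0.005,"rx": 0,"ry": 0,"rz": 0,"fingers": 0.2},
  {"x": -0.0005,"y": -0.0007,"z": 0.022,"rx": 0,"ry": 0,"rz": 0,"fingers": 0.2},
  {"x": -0.0005,"y": -0.0007,"z": 0.037,"rx": 0,"ry": 0,"rz": 0,"fingers": 0.2},
  {"x": -0.0005,"y": -0.0007,"z": 0.049,"rx": 0,"ry": 0,"rz": 0,"fingers": 0.2},
  {"x": -0.0005,"y": -0.0007,"z": 0.0545,"rx": 0,"ry": 0,"rz": 0,"fingers": 0.2},
  {"x": -0.0005,"y": -0.0007,"z": 0.0545,"rx": 0,"ry": 0,"rz": 0,"fingers": 0.2},
])

```text
time: 15.9
ee_pos: [0.4535, -0.2249, 0.1153]
eef_rot: [0.739, 0.674, -0.0, -0.0]
ft_force: [-0.1, -0.0, -1.4]
width: 0.0335
```

drive_tool([
  {"x": 0,"y": 0,"z": 0,"rx": 0,"ry": 0,"rz": 0,"fingers": 0.5},
  {"x": 0,"y": 0,"z": 0,"rx": 0,"ry": 0,"rz": 0,"fingers": 0.65},
  {"x": 0,"y": 0,"z": 0,"rx": 0,"ry": 0,"rz": 0,"fingers": 0.65},
  {"x": 0,"y": 0,"z": -0.04,"rx": 0,"ry": 0,"rz": 0,"fingers": 0.65},
  {"x": 0,"y": 0,"z": -0.08,"rx": 0,"ry": 0,"rz": 0,"fingers": 0.65},
  {"x": 0,"y": 0,"z": -0.09,"rx": 0,"ry": 0,"rz": 0,"fingers": 0.65},
  {"x": 0,"y": 0,"z": -0.09,"rx": 0,"ry": 0,"rz": 0,"fingers": 0.65},
  {"x": 0,"y": 0,"z": -0.09,"rx": 0,"ry": 0,"rz": 0,"fingers": 0.65},
])

```text
time: 16.9
ee_pos: [0.4531, -0.2242, 0.2043]
eef_rot: [0.738, 0.674, -0.0, -0.001]
ft_force: [-0.4, 0.4, 0.1]
width: 0.0566
```

```bash
python3 chk.py pics/s7.png "shift([.659,-.1542,.13],-.088)"
```

```text
ft [-0.36  0.38  0.1 ]
xyz [0.0883 0.1988 0.023 ] rot [-0.0003 -0.     -0.0004] | grasp pt now [ 0.453  -0.2242  0.1533] yaw -0.09 j7 0.44 w 0.0566 t 16.9
[ 0.6588 -0.1542  0.06  ] [0.033 0.031 0.008] [372. 193.]
[ 0.4654 -0.0032  0.0642] [0.033 0.033 0.008] [308. 281.]
[ 0.4574 -0.1798  0.068 ] [0.033 0.033 0.007] [388. 283.]
[ 0.4543 -0.2194  0.0673] [0.032 0.023 0.008] [407. 284.]
```

View pics/s7.png

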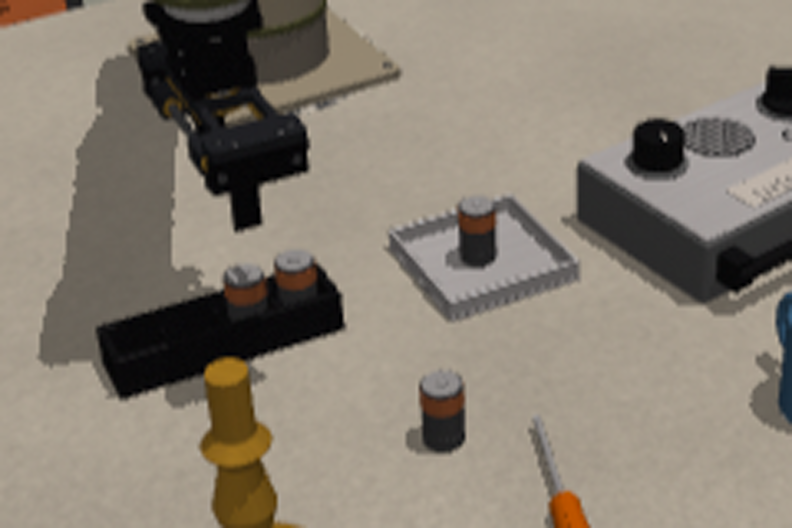

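Two cells stand in the box at (245,290) and (296,275). One cell is left, at (442,410).

drive_tool([
  {"x": 0.025,"y": 0.055,"z": 0.0,"rx": 0,"ry": 0,"rz": 0,"fingers": 0.65},
  {"x": 0.05,"y": 0.11,"z": 0.01,"rx": 0,"ry": 0,"rz": 0,"fingers": 0.65},
  {"x": 0.075,"y": 0.165,"z": 0.02,"rx": 0,"ry": 0,"rz": 0,"fingers": 0.65},
  {"x": 0.088,"y": 0.195,"z": 0.022,"rx": 0,"ry": 0,"rz": 0,"fingers": 0.65},
  {"x": 0.088,"y": 0.1985,"z": 0.022,"rx": 0,"ry": 0,"rz": 0,"fingers": 0.65},
  {"x": 0.088,"y": 0.1985,"z": 0.022,"rx": 0,"ry": 0,"rz": 0,"fingers": 0.65},
  {"x": 0.088,"y": 0.1985,"z": 0.022,"rx": 0,"ry": 0,"rz": 0,"fingers": 0.65},
])

```text
time: 17.88
ee_pos: [0.6583, -0.1559, 0.1836]
eef_rot: [0.739, 0.674, -0.0, -0.0]
ft_force: [-0.2, 0.4, 0.3]
width: 0.0567
```

```bash
python3 chk.py pics/s8.png "shift([.6589,-.1542,.056],-.088)"
```

```text
ft [-0.21  0.39  0.33]
xyz [0.0018 0.0005 0.0766] rot [-0.     -0.     -0.0007] | grasp pt now [ 0.6583 -0.1559  0.1326] yaw -0.092 j7 0.38 w 0.0567 t 17.88
[ 0.4653 -0.0031  0.064 ] [0.033 0.033 0.007] [308. 281.]
```

View pics/s8.png

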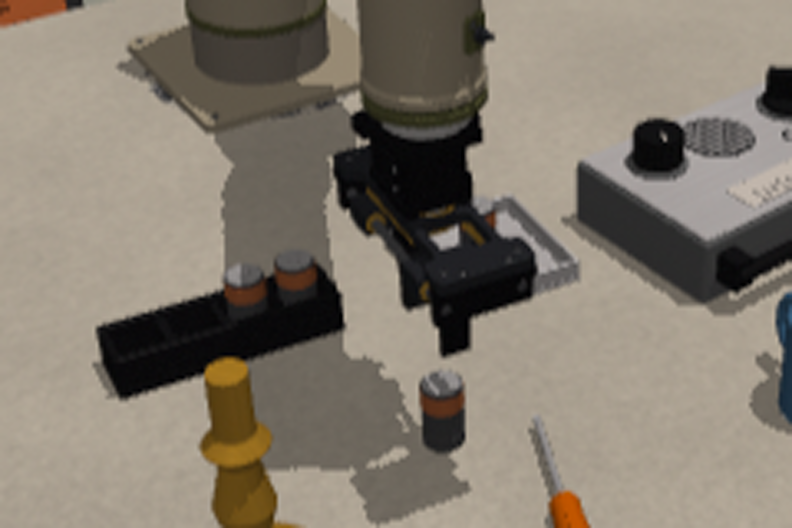

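The cell is still in place under the gripper at (442,410).

drive_tool([
  {"x": 0.0015,"y": 0.0003,"z": 0.04,"rx": 0,"ry": 0,"rz": 0,"fingers": 0.65},
  {"x": 0.0015,"y": 0.0003,"z": 0.068,"rx": 0,"ry": 0,"rz": 0,"fingers": 0.65},
  {"x": 0.0015,"y": 0.0003,"z": 0.0765,"rx": 0,"ry": 0,"rz": 0,"fingers": 0.65},
  {"x": 0.0015,"y": 0.0003,"z": 0.0765,"rx": 0,"ry": 0,"rz": 0,"fingers": 0.65},
  {"x": 0.0015,"y": 0.0003,"z": 0.0765,"rx": 0,"ry": 0,"rz": 0,"fingers": 0.45},
  {"x": 0.0015,"y": 0.0003,"z": 0.0765,"rx": 0,"ry": 0,"rz": 0,"fingers": 0.2},
  {"x": 0.0015,"y": 0.0003,"z": 0.0765,"rx": 0,"ry": 0,"rz": 0,"fingers": 0.2},
  {"x": 0.0015,"y": 0.0003,"z": 0.0765,"rx": 0,"ry": 0,"rz": 0,"fingers": 0.2},
])

```text
time: 18.98
ee_pos: [0.6599, -0.1535, 0.1074]
eef_rot: [0.738, 0.674, 0.0, 0.0]
ft_force: [-0.8, 1.0, 3.6]
width: 0.0335
```

```bash
python3 - <<'E'
from h import *
print(monitor.read_state()["ft_force"])
shift([.4503,-.2712,.12],-.088)
E
```

```text
[-0.8304167   0.98351118  3.60464719]
xyz [-0.1362 -0.198  -0.0637] rot [ 0.0001 -0.     -0.0004] | grasp pt now [ 0.6599 -0.1535  0.0564] yaw -0.091 j7 0.42 w 0.0335 t 18.98
```

drive_tool([
  {"x": 0,"y": 0,"z": -0.03,"rx": 0,"ry": 0,"rz": 0,"fingers": 0.2},
  {"x": -0.01,"y": -0.015,"z": -0.058,"rx": 0,"ry": 0,"rz": 0,"fingers": 0.2},
  {"x": -0.03,"y": -0.044,"z": -0.063,"rx": 0,"ry": 0,"rz": 0,"fingers": 0.2},
  {"x": -0.06,"y": -0.087,"z": -0.063,"rx": 0,"ry": 0,"rz": 0,"fingers": 0.2},
  {"x": -0.09,"y": -0.131,"z": -0.063,"rx": 0,"ry": 0,"rz": 0,"fingers": 0.2},
  {"x": -0.118,"y": -0.172,"z": -0.063,"rx": 0,"ry": 0,"rz": 0,"fingers": 0.2},
  {"x": -0.1365,"y": -0.198,"z": -0.063,"rx": 0,"ry": 0,"rz": 0,"fingers": 0.2},
  {"x": -0.1365,"y": -0.198,"z": -0.063,"rx": 0,"ry": 0,"rz": 0,"fingers": 0.2},
  {"x": -0.1365,"y": -0.198,"z": -0.063,"rx": 0,"ry": 0,"rz": 0,"fingers": 0.2},
])

```text
time: 20.1
ee_pos: [0.4507, -0.271, 0.17]
eef_rot: [0.738, 0.675, 0.0, 0.0]
ft_force: [-0.1, -0.0, -2.1]
width: 0.0335
```

```bash
python3 chk.py pics/s9.png "shift([.4503,-.2712,.065],-.088)"
```

```text
ft [-0.14 -0.03 -2.14]
xyz [-0.0003 -0.0004  0.054 ] rot [ 0.0001 -0.0001 -0.0003] | grasp pt now [ 0.4507 -0.271   0.119 ] yaw -0.09 j7 0.62 w 0.0335 t 20.1
[ 0.4653 -0.0032  0.0641] [0.033 0.033 0.008] [308. 281.]
[ 0.4575 -0.1791  0.0681] [0.033 0.032 0.008] [388. 283.]
[ 0.4543 -0.2248  0.0678] [0.032 0.033 0.008] [409. 285.]
```

View pics/s9.png

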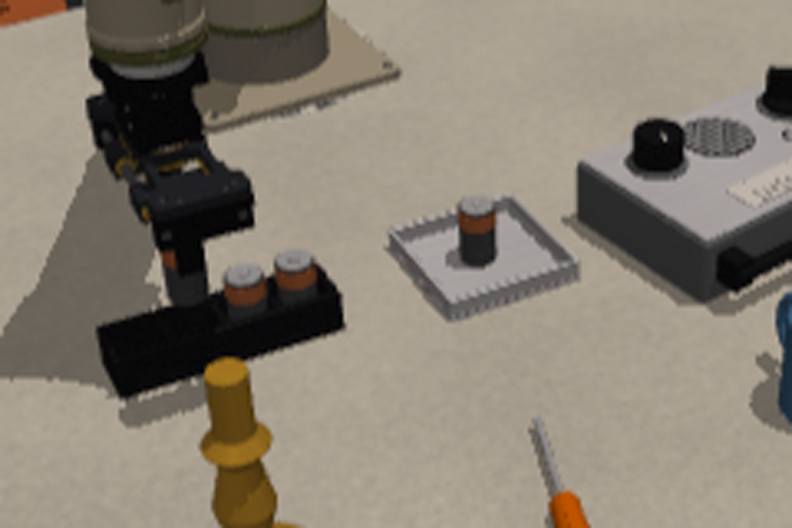

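The third cell is held upright over well 2 at (187,280). Lowering it.

drive_tool([
  {"x": -0.0003,"y": -0.0003,"z": 0.005,"rx": 0,"ry": 0,"rz": 0,"fingers": 0.2},
  {"x": -0.0003,"y": -0.0003,"z": 0.022,"rx": 0,"ry": 0,"rz": 0,"fingers": 0.2},
  {"x": -0.0003,"y": -0.0003,"z": 0.037,"rx": 0,"ry": 0,"rz": 0,"fingers": 0.2},
  {"x": -0.0003,"y": -0.0003,"z": 0.049,"rx": 0,"ry": 0,"rz": 0,"fingers": 0.2},
  {"x": -0.0003,"y": -0.0003,"z": 0.0543,"rx": 0,"ry": 0,"rz": 0,"fingers": 0.2},
  {"x": -0.0003,"y": -0.0003,"z": 0.0543,"rx": 0,"ry": 0,"rz": 0,"fingers": 0.2},
])

```text
time: 20.95
ee_pos: [0.4497, -0.2721, 0.1155]
eef_rot: [0.739, 0.674, -0.0, -0.0]
ft_force: [-0.3, -0.8, -1.9]
width: 0.0335
```

drive_tool([
  {"x": 0,"y": 0,"z": 0,"rx": 0,"ry": 0,"rz": 0,"fingers": 0.5},
  {"x": 0,"y": 0,"z": 0,"rx": 0,"ry": 0,"rz": 0,"fingers": 0.65},
  {"x": 0,"y": 0,"z": 0,"rx": 0,"ry": 0,"rz": 0,"fingers": 0.65},
  {"x": 0,"y": 0,"z": -0.05,"rx": 0,"ry": 0,"rz": 0,"fingers": 0.65},
  {"x": 0,"y": 0,"z": -0.1,"rx": 0,"ry": 0,"rz": 0,"fingers": 0.65},
  {"x": 0,"y": 0,"z": -0.13,"rx": 0,"ry": 0,"rz": 0,"fingers": 0.65},
  {"x": 0,"y": 0,"z": -0.13,"rx": 0,"ry": 0,"rz": 0,"fingers": 0.65},
  {"x": 0,"y": 0,"z": -0.13,"rx": 0,"ry": 0,"rz": 0,"fingers": 0.65},
])

```text
time: 21.95
ee_pos: [0.4496, -0.2714, 0.2449]
eef_rot: [0.738, 0.674, 0.0, -0.0]
ft_force: [-1.2, -0.5, -1.4]
width: 0.0564
```

```bash
python3 chk.py pics/s10.png "shift([.492,.3428,.18],-.088)"
python3 - <<'E'
from h import *
c=viewer.camera("top"); view(c,"pics/radio1.png",(110,190,265,305),5); W=cloud(c)
# bar: points with z>.1 near selector
d=np.hypot(W[...,0]-.492,W[...,1]-.3428); m=(W[...,2]>.1)&(d<.045); p=W[m]; print(m.sum(),cv2.minAreaRect(p[:,:2].astype(np.float32)),p[:,2].max())
m=(W[...,2]>.078)&(W[...,2]<.095)&(d<.05); p=W[m]; print(m.sum(),np.median(p[:,2]),cv2.minEnclosingCircle(p[:,:2].astype(np.float32)))
d=np.hypot(W[...,0]-.508,W[...,1]-.1665); m=(W[...,2]>.1)&(d<.045); p=W[m]; print(m.sum(),cv2.minEnclosingCircle(p[:,:2].astype(np.float32)),p[:,2].mean())
E
```

```text
ft [-1.25 -0.48 -1.42]
xyz [ 0.6155 -0.0132  0.0143] rot [-0.0001 -0.0001 -0.0004] | grasp pt now [ 0.4496 -0.2713  0.1939] yaw -0.09 j7 0.54 w 0.0564 t 21.95
[ 0.4653 -0.0031  0.0637] [0.033 0.033 0.008] [308. 281.]
[ 0.4575 -0.1793  0.0676] [0.033 0.033 0.008] [388. 283.]
[ 0.4543 -0.2247  0.0678] [0.033 0.033 0.008] [409. 284.]
[ 0.4511 -0.2723  0.0681] [0.032 0.033 0.008] [431. 286.]
171 ((0.49260759353637695, 0.3432784080505371), (0.04975476861000061, 0.014575318433344364), 51.042171478271484) 0.116537148376051
328 0.08152812639688478 ((0.4903785288333893, 0.3435106873512268), 0.02937575988471508)
368 ((0.5079745650291443, 0.16760756075382233), 0.023954538628458977) 0.10738607597870606
```

View pics/radio1.png

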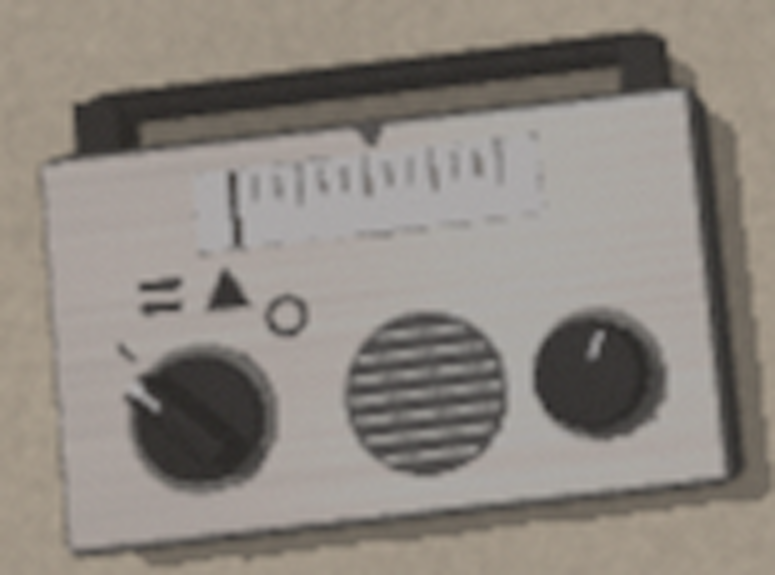

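View pics/s10.png

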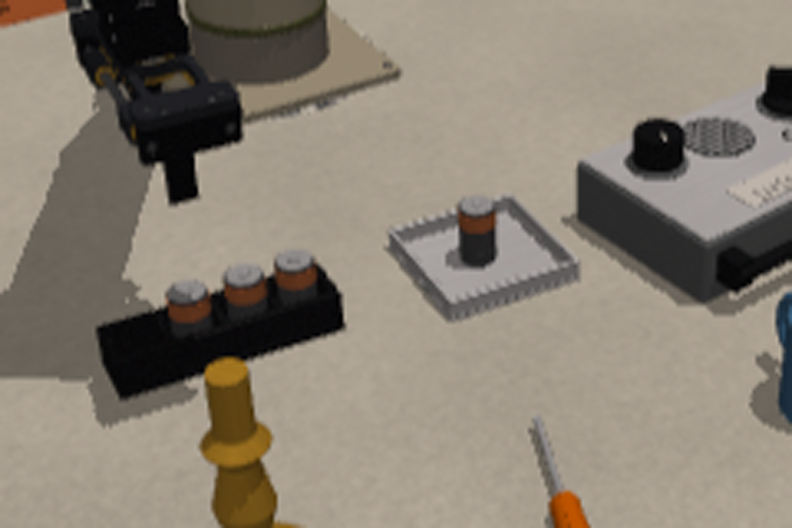

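All three fresh cells stand in the box, at (190,305), (245,290) and (296,275), and the spent one is in the tray. Next I'll go to the selector. The bar axis is at 51°, and I'll use the half-turned grasp so the last joint has room.

drive_tool([
  {"x": 0.6155,"y": -0.013,"z": 0.0,"rx": 0,"ry": 0,"rz": -0.406,"fingers": 0.5},
  {"x": 0.6155,"y": -0.013,"z": 0.0,"rx": 0,"ry": 0,"rz": -0.406,"fingers": 0.5},
  {"x": 0.6155,"y": -0.013,"z": 0.0,"rx": 0,"ry": 0,"rz": -0.406,"fingers": 0.5},
  {"x": 0.6155,"y": -0.013,"z": 0.0,"rx": 0,"ry": 0,"rz": -0.406,"fingers": 0.5},
  {"x": 0.6155,"y": -0.013,"z": 0.0,"rx": 0,"ry": 0,"rz": -0.406,"fingers": 0.5},
  {"x": 0.6155,"y": -0.013,"z": 0.0,"rx": 0,"ry": 0,"rz": -0.406,"fingers": 0.5},
  {"x": 0.6155,"y": -0.013,"z": 0.0,"rx": 0,"ry": 0,"rz": -0.406,"fingers": 0.5},
  {"x": 0.6155,"y": -0.013,"z": 0.0,"rx": 0,"ry": 0,"rz": -0.406,"fingers": 0.5},
  {"x": 0.6155,"y": -0.013,"z": 0.0,"rx": 0,"ry": 0,"rz": -0.406,"fingers": 0.5},
  {"x": 0.6155,"y": -0.013,"z": 0.0,"rx": 0,"ry": 0,"rz": -0.406,"fingers": 0.5},
  {"x": 0.6155,"y": -0.013,"z": 0.0,"rx": 0,"ry": 0,"rz": -0.406,"fingers": 0.5},
  {"x": 0.6155,"y": -0.013,"z": 0.0,"rx": 0,"ry": 0,"rz": -0.406,"fingers": 0.5},
])

```text
time: 23.6
ee_pos: [0.4922, 0.3428, 0.2441]
eef_rot: [-0.293, 0.956, -0.001, -0.001]
ft_force: [0.3, -0.6, -0.9]
width: 0.0437
```

drive_tool([
  {"x": 0,"y": 0,"z": 0,"rx": 0,"ry": 0,"rz": 0,"fingers": 0.5},
  {"x": 0,"y": 0,"z": 0,"rx": 0,"ry": 0,"rz": 0,"fingers": 0.5},
])

```text
time: 23.85
ee_pos: [0.4926, 0.3421, 0.2452]
eef_rot: [-0.288, 0.958, -0.0, -0.0]
ft_force: [-0.1, -0.6, 0.0]
width: 0.0436
```

```bash
python3 - <<'E'
from h import *
shift([.4922,.3431,.104],-.680)
print(monitor.read_state()["joint_positions"].round(2))
E
```

```text
xyz [-0.0003  0.001   0.0902] rot [ 0.     -0.0001 -0.0489] | grasp pt now [0.4925 0.3421 0.1942] yaw 2.155 j7 1.57 w 0.0436 t 23.85
[-1.    0.31  0.39  1.61 -0.12  1.24  1.57]
```

drive_tool([
  {"x": 0,"y": 0.001,"z": 0.02,"rx": 0,"ry": 0,"rz": -0.025,"fingers": 0.5},
  {"x": 0,"y": 0.001,"z": 0.04,"rx": 0,"ry": 0,"rz": -0.049,"fingers": 0.5},
  {"x": 0,"y": 0.001,"z": 0.04,"rx": 0,"ry": 0,"rz": -0.049,"fingers": 0.5},
  {"x": 0,"y": 0.001,"z": 0.04,"rx": 0,"ry": 0,"rz": -0.049,"fingers": 0.5},
])

```text
time: 24.35
ee_pos: [0.4923, 0.3433, 0.2065]
eef_rot: [-0.431, 0.902, 0.0, 0.0]
ft_force: [-0.4, -0.1, 0.4]
width: 0.0434
```

```bash
python3 - <<'E'
from h import *
shift([.4922,.3431,.104],-.680)
c=viewer.camera("scene"); view(c,"pics/s11.png",(260,90,400,230),4.2)
E
```

```text
xyz [ 0.0003 -0.      0.0515] rot [-0.      0.0001  0.0001] | grasp pt now [0.4924 0.3433 0.1555] yaw 2.462 j7 1.87 w 0.0434 t 24.35
```

View pics/s11.png

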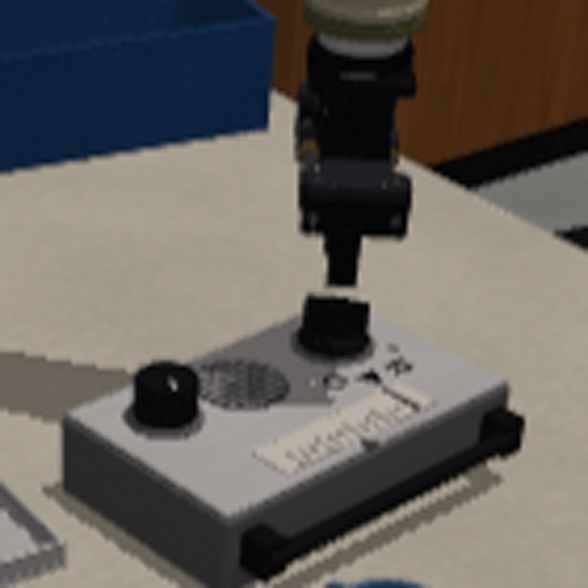

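The gripper is squarely above the selector bar at (335,310). I'll descend, grip and check.

drive_tool([
  {"x": 0,"y": 0,"z": 0.03,"rx": 0,"ry": 0,"rz": 0,"fingers": 0.5},
  {"x": 0,"y": 0,"z": 0.046,"rx": 0,"ry": 0,"rz": 0,"fingers": 0.5},
  {"x": 0,"y": 0,"z": 0.0515,"rx": 0,"ry": 0,"rz": 0,"fingers": 0.5},
  {"x": 0,"y": 0,"z": 0.0515,"rx": 0,"ry": 0,"rz": 0,"fingers": 0.5},
  {"x": 0,"y": 0,"z": 0.0515,"rx": 0,"ry": 0,"rz": 0,"fingers": 0.25},
  {"x": 0,"y": 0,"z": 0.0515,"rx": 0,"ry": 0,"rz": 0,"fingers": 0.05},
  {"x": 0,"y": 0,"z": 0.0515,"rx": 0,"ry": 0,"rz": 0,"fingers": 0.05},
  {"x": 0,"y": 0,"z": 0.0515,"rx": 0,"ry": 0,"rz": 0,"fingers": 0.05},
], squeeze=20)

```text
time: 25.4
ee_pos: [0.4913, 0.344, 0.1544]
eef_rot: [-0.434, 0.901, 0.001, -0.0]
ft_force: [-2.1, -1.7, 1.1]
width: 0.0139
```

```bash
python3 - <<'E'
from h import *
s=monitor.read_state(); print(s["ft_force"],s["torque"])
shift([.4922,.3431,.104],-.680-1.0472)
E
```

```text
[-2.12862607 -1.67740971  1.08583824] [-0.1735924   0.34065026 -0.05317872]
xyz [ 0.0001 -0.0013 -0.0006] rot [ 2.000e-04 -1.000e-04  1.676e-01] | grasp pt now [0.4912 0.344  0.1034] yaw 2.468 j7 1.89 w 0.0139 t 25.4
```

drive_tool([
  {"x": 0,"y": 0,"z": 0,"rx": 0,"ry": 0,"rz": 0.02,"fingers": 0.05},
  {"x": 0,"y": 0,"z": 0,"rx": 0,"ry": 0,"rz": 0.04,"fingers": 0.05},
  {"x": 0,"y": 0,"z": 0,"rx": 0,"ry": 0,"rz": 0.06,"fingers": 0.05},
  {"x": 0,"y": 0,"z": 0,"rx": 0,"ry": 0,"rz": 0.08,"fingers": 0.05},
  {"x": 0,"y": 0,"z": 0,"rx": 0,"ry": 0,"rz": 0.1,"fingers": 0.05},
  {"x": 0,"y": 0,"z": 0,"rx": 0,"ry": 0,"rz": 0.12,"fingers": 0.05},
  {"x": 0,"y": 0,"z": 0,"rx": 0,"ry": 0,"rz": 0.14,"fingers": 0.05},
  {"x": 0,"y": 0,"z": 0,"rx": 0,"ry": 0,"rz": 0.158,"fingers": 0.05},
  {"x": 0,"y": 0,"z": 0,"rx": 0,"ry": 0,"rz": 0.167,"fingers": 0.05},
  {"x": 0,"y": 0,"z": 0,"rx": 0,"ry": 0,"rz": 0.167,"fingers": 0.05},
  {"x": 0,"y": 0,"z": 0,"rx": 0,"ry": 0,"rz": 0.167,"fingers": 0.05},
])

```text
time: 26.78
ee_pos: [0.4908, 0.3452, 0.1544]
eef_rot: [0.076, 0.997, 0.001, -0.001]
ft_force: [-4.6, 4.4, 1.0]
width: 0.0141
```

```bash
python3 - <<'E'
from h import *
s=monitor.read_state(); print(s["ft_force"],s["torque"])
shift([.4922,.3431,.104],-.680-1.0472)
E
```

```text
[-4.5887155   4.3832905   1.02702771] [ 1.05160156  1.04488467 -0.1828904 ]
xyz [-0.0017 -0.0018 -0.0006] rot [ 0.0003 -0.0003  0.0008] | grasp pt now [0.4907 0.3453 0.1034] yaw 1.42 j7 0.91 w 0.0141 t 26.77
```

Turned 60°. I'll release, rise and check.

drive_tool([
  {"x": 0,"y": 0,"z": 0,"rx": 0,"ry": 0,"rz": 0,"fingers": 0.3},
  {"x": 0,"y": 0,"z": 0,"rx": 0,"ry": 0,"rz": 0,"fingers": 0.5},
  {"x": 0,"y": 0,"z": 0,"rx": 0,"ry": 0,"rz": 0,"fingers": 0.5},
  {"x": 0,"y": 0,"z": -0.05,"rx": 0,"ry": 0,"rz": 0,"fingers": 0.5},
  {"x": 0,"y": 0,"z": -0.09,"rx": 0,"ry": 0,"rz": 0,"fingers": 0.7},
  {"x": -0.03,"y": -0.06,"z": -0.09,"rx": 0,"ry": 0,"rz": 0,"fingers": 0.7},
  {"x": -0.06,"y": -0.12,"z": -0.09,"rx": 0,"ry": 0,"rz": 0,"fingers": 0.7},
  {"x": -0.09,"y": -0.17,"z": -0.09,"rx": 0,"ry": 0,"rz": 0,"fingers": 0.7},
  {"x": -0.09,"y": -0.17,"z": -0.09,"rx": 0,"ry": 0,"rz": 0,"fingers": 0.7},
  {"x": -0.09,"y": -0.17,"z": -0.09,"rx": 0,"ry": 0,"rz": 0,"fingers": 0.7},
])

```text
time: 28.02
ee_pos: [0.5551, 0.1614, 0.2442]
eef_rot: [0.077, 0.997, 0.0, -0.0]
ft_force: [0.2, 0.5, -0.2]
width: 0.0612
```

```bash
python3 - <<'E'
from h import *
shift([.508,.1672,.16],-.680-1.0472)
c=viewer.camera("scene"); view(c,"pics/s12.png",(260,140,400,240),5.5)
c=viewer.camera("top"); view(c,"pics/radio2.png",(110,190,265,305),5); W=cloud(c)
d=np.hypot(W[...,0]-.492,W[...,1]-.3428); m=(W[...,2]>.1)&(W[...,2]<.125)&(d<.045); p=W[m]; print(m.sum(),cv2.minAreaRect(p[:,:2].astype(np.float32)))
E
```

```text
xyz [ 0.0475 -0.0015  0.0332] rot [ 0.     -0.      0.0004] | grasp pt now [0.5551 0.1614 0.1932] yaw 1.417 j7 1.21 w 0.0612 t 28.02
0 ((0.0, 0.0), (0.0, 0.0), 0.0)
```

View pics/radio2.png

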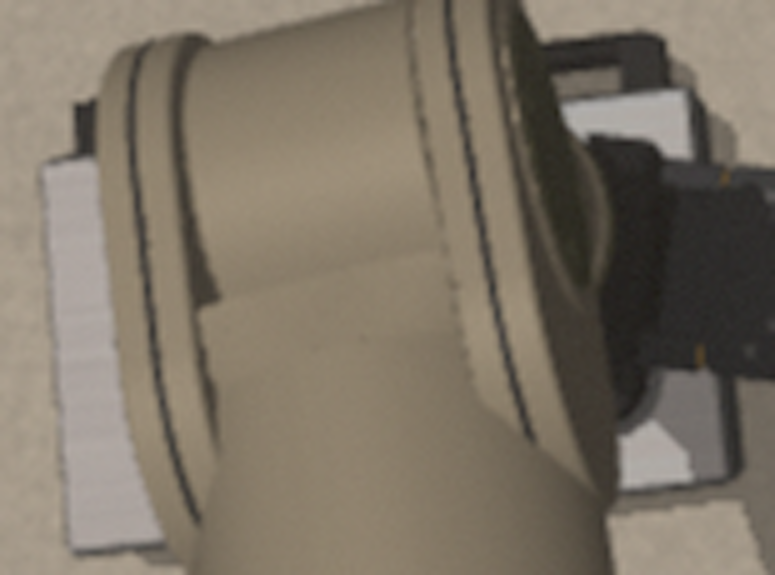

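View pics/s12.png

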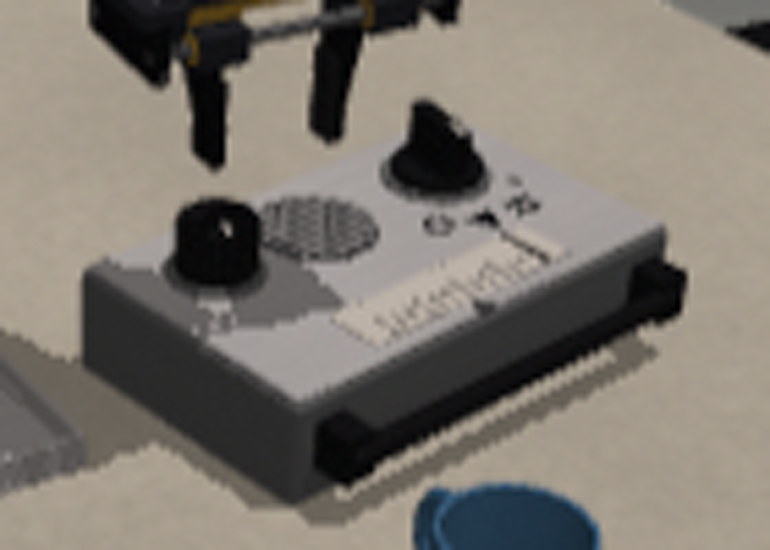

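The arm hides the radio from the top camera. I'll step aside to check the selector before tuning.

drive_tool([
  {"x": 0,"y": -0.05,"z": 0,"rx": 0,"ry": 0,"rz": 0,"fingers": 0.7},
  {"x": 0,"y": -0.11,"z": 0,"rx": 0,"ry": 0,"rz": 0,"fingers": 0.7},
  {"x": 0,"y": -0.17,"z": 0,"rx": 0,"ry": 0,"rz": 0,"fingers": 0.7},
  {"x": 0,"y": -0.22,"z": 0,"rx": 0,"ry": 0,"rz": 0,"fingers": 0.7},
  {"x": 0,"y": -0.22,"z": 0,"rx": 0,"ry": 0,"rz": 0,"fingers": 0.7},
  {"x": 0,"y": -0.22,"z": 0,"rx": 0,"ry": 0,"rz": 0,"fingers": 0.7},
])

```text
time: 28.88
ee_pos: [0.5219, -0.0541, 0.2441]
eef_rot: [0.075, 0.997, 0.0, -0.0]
ft_force: [0.7, 0.7, 0.3]
width: 0.0608
```

```bash
cat > rad.py <<'E'
from h import *
import sys
c=viewer.camera("top"); view(c,sys.argv[1],(110,190,265,305),5); W=cloud(c)
d=np.hypot(W[...,0]-.492,W[...,1]-.3428); m=(W[...,2]>.1)&(W[...,2]<.125)&(d<.045); p=W[m]
if m.sum()>50: print(m.sum(),cv2.minAreaRect(p[:,:2].astype(np.float32)))
# rectified view of dial strip: radio frame, 0.25mm/px, x 20..90 , y -90..+90
ar=np.deg2rad(5.18); X=np.array([np.cos(ar),np.sin(ar),0]);Y=np.array([-X[1],X[0],0]); o=np.array([.5343,.2643,.0705])
def corners(c): 
    ll=[(.09,.08),(.09,-.08),(.02,-.08),(.02,.08)]
    return proj(c,np.array([o+a*X+b*Y for a,b in ll])).astype(np.float32)
for n in ("top","scene"):
    cc=c if n=="top" else viewer.camera("scene")
    H=cv2.getPerspectiveTransform(corners(cc),np.float32([[0,0],[640,0],[640,280],[0,280]]))
    im=cv2.warpPerspective(cc["color"],H,(640,280),flags=cv2.INTER_CUBIC); cv2.imwrite(sys.argv[1].replace(".png","_%s.png"%n),im[:,:,::-1])
    if n=="top":T=im
    else: S=im
cv2.imwrite(sys.argv[1].replace(".png","_d.png"),np.vstack([T,S])[:,:,::-1])
E
python3 rad.py pics/radio3.png; python3 -c "
from h import *
shift([.508,.1672,.16],2.6)"
```

```text
179 ((0.4921119511127472, 0.34322670102119446), (0.014648564159870148, 0.049669720232486725), 81.3611831665039)
xyz [0.0467 0.2164 0.0331] rot [ 1.000e-04 -0.000e+00 -1.876e-01] | grasp pt now [ 0.5219 -0.0538  0.193 ] yaw 1.421 j7 1.55 w 0.0611 t 28.98
```

View pics/radio3.png

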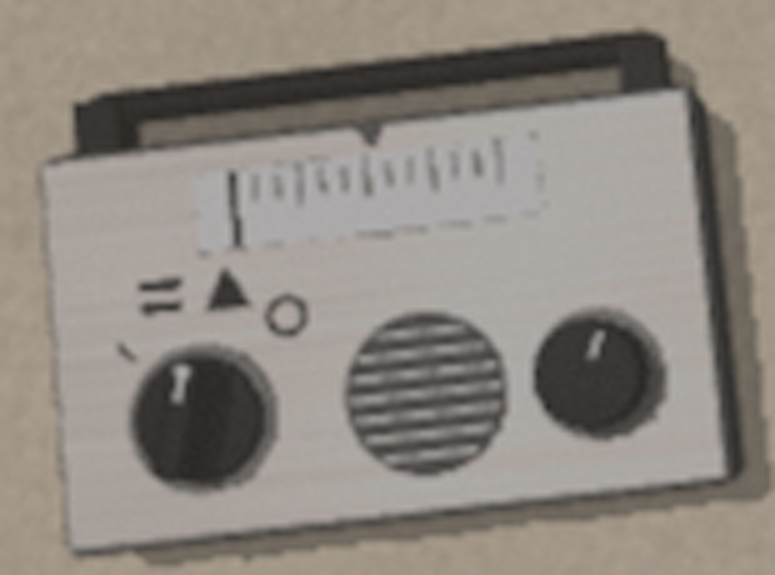

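View pics/radio3_d.png

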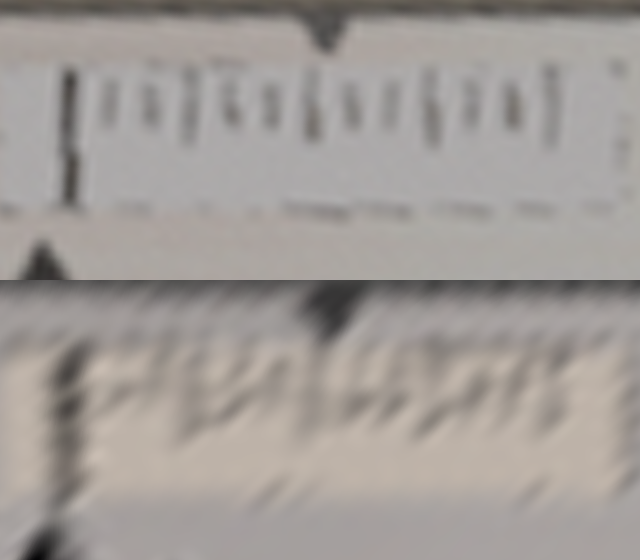

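The selector bar is now at -8.6°, a 59.7° turn, so it sits at the triangle stop. In the rectified dial view the needle is at x=68 and the mark at x=325, at 0.25 mm per pixel. That leaves about 64 mm, or about 5.35 rad clockwise. On to the knob.

drive_tool([
  {"x": 0.01,"y": 0.05,"z": 0,"rx": 0,"ry": 0,"rz": -0.029,"fingers": 0.75},
  {"x": 0.02,"y": 0.1,"z": 0.0,"rx": 0,"ry": 0,"rz": -0.058,"fingers": 0.75},
  {"x": 0.03,"y": 0.15,"z": 0.0,"rx": 0,"ry": 0,"rz": -0.087,"fingers": 0.75},
  {"x": 0.0467,"y": 0.2,"z": 0.0,"rx": 0,"ry": 0,"rz": -0.116,"fingers": 0.75},
  {"x": 0.0467,"y": 0.2164,"z": 0.01,"rx": 0,"ry": 0,"rz": -0.145,"fingers": 0.75},
  {"x": 0.0467,"y": 0.2164,"z": 0.03,"rx": 0,"ry": 0,"rz": -0.174,"fingers": 0.75},
  {"x": 0.0467,"y": 0.2164,"z": 0.033,"rx": 0,"ry": 0,"rz": -0.1876,"fingers": 0.75},
  {"x": 0.0467,"y": 0.2164,"z": 0.033,"rx": 0,"ry": 0,"rz": -0.1876,"fingers": 0.75},
  {"x": 0.0467,"y": 0.2164,"z": 0.033,"rx": 0,"ry": 0,"rz": -0.1876,"fingers": 0.75},
])

```text
time: 30.1
ee_pos: [0.5083, 0.1658, 0.2114]
eef_rot: [-0.49, 0.872, 0.0, 0.0]
ft_force: [-0.1, -0.2, 0.6]
width: 0.065
```

```bash
python3 -c "
from h import *
shift([.508,.1670,.097],2.6)
c=viewer.camera('scene'); view(c,'pics/s13.png',(260,140,400,240),5.5)"
```

```text
xyz [-0.0008  0.0009  0.0634] rot [-0.      0.0001 -0.0007] | grasp pt now [0.5083 0.1658 0.1604] yaw 2.596 j7 2.29 w 0.065 t 30.1
```

View pics/s13.png

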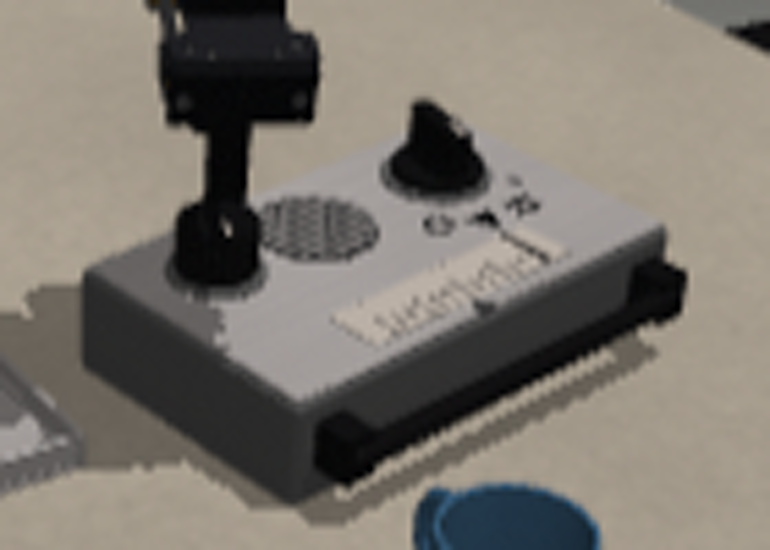

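The gripper is above the knob at (215,240). I'll descend and grip.

drive_tool([
  {"x": -0.0008,"y": 0.0009,"z": 0.03,"rx": 0,"ry": 0,"rz": 0,"fingers": 0.75},
  {"x": -0.0008,"y": 0.0009,"z": 0.055,"rx": 0,"ry": 0,"rz": 0,"fingers": 0.75},
  {"x": -0.0008,"y": 0.0009,"z": 0.0625,"rx": 0,"ry": 0,"rz": 0,"fingers": 0.75},
  {"x": -0.0008,"y": 0.0009,"z": 0.0625,"rx": 0,"ry": 0,"rz": 0,"fingers": 0.75},
  {"x": -0.0008,"y": 0.0009,"z": 0.0625,"rx": 0,"ry": 0,"rz": 0,"fingers": 0.6},
  {"x": -0.0008,"y": 0.0009,"z": 0.0625,"rx": 0,"ry": 0,"rz": 0,"fingers": 0.4},
  {"x": -0.0008,"y": 0.0009,"z": 0.0625,"rx": 0,"ry": 0,"rz": 0,"fingers": 0.4},
  {"x": -0.0008,"y": 0.0009,"z": 0.0625,"rx": 0,"ry": 0,"rz": 0,"fingers": 0.4},
], squeeze=15)

```text
time: 31.15
ee_pos: [0.5071, 0.1673, 0.1492]
eef_rot: [-0.491, 0.871, 0.001, -0.0]
ft_force: [-7.0, 2.3, 7.6]
width: 0.0457
```

drive_tool([
  {"x": 0,"y": 0,"z": 0,"rx": 0,"ry": 0,"rz": 0.025,"fingers": 0.4},
  {"x": 0,"y": 0,"z": 0,"rx": 0,"ry": 0,"rz": 0.05,"fingers": 0.4},
  {"x": 0,"y": 0,"z": 0,"rx": 0,"ry": 0,"rz": 0.075,"fingers": 0.4},
  {"x": 0,"y": 0,"z": 0,"rx": 0,"ry": 0,"rz": 0.1,"fingers": 0.4},
  {"x": 0,"y": 0,"z": 0,"rx": 0,"ry": 0,"rz": 0.125,"fingers": 0.4},
  {"x": 0,"y": 0,"z": 0,"rx": 0,"ry": 0,"rz": 0.15,"fingers": 0.4},
  {"x": 0,"y": 0,"z": 0,"rx": 0,"ry": 0,"rz": 0.15,"fingers": 0.4},
  {"x": 0,"y": 0,"z": 0,"rx": 0,"ry": 0,"rz": 0.15,"fingers": 0.4},
])

```text
time: 32.15
ee_pos: [0.5065, 0.1685, 0.1492]
eef_rot: [-0.043, 0.999, 0.002, -0.002]
ft_force: [-10.7, 5.6, 9.3]
width: 0.0456
```

```bash
python3 rad.py pics/radio4.png; python3 -c "
from h import *
s=monitor.read_state();print(s['ft_force'],s['torque'])
shift([.508,.1670,.097],2.6)"
```

```text
176 ((0.4922521710395813, 0.343070924282074), (0.014675591140985489, 0.049632832407951355), 79.17852783203125)
[-10.49602273   5.74176551   8.96244386] [ 1.43917667  2.33027192 -0.03491977]
xyz [-0.0014 -0.0016  0.0012] rot [ 0.0007 -0.0002 -0.1502] | grasp pt now [0.5063 0.1686 0.0982] yaw 1.656 j7 1.43 w 0.0459 t 32.25
```

View pics/radio4_d.png

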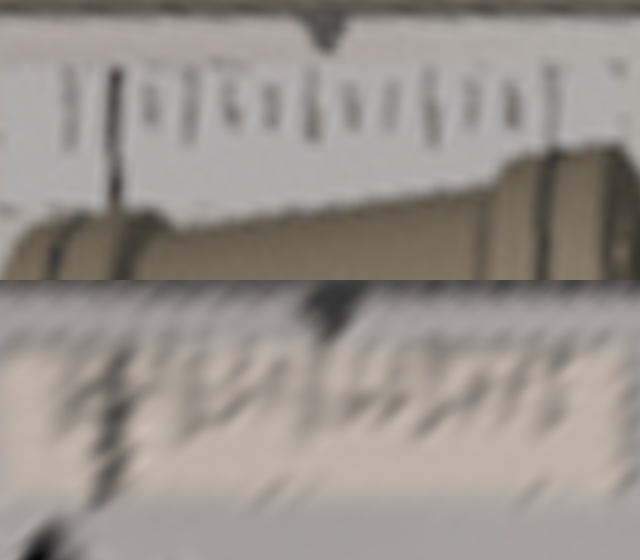

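The needle moved 47 px (11.8 mm) for a 0.94 rad turn, as expected. The side force suggests the grip is about 1.5 mm off-axis, so I'll relieve that while turning on.

drive_tool([
  {"x": 0.0007,"y": 0.0008,"z": 0,"rx": 0,"ry": 0,"rz": 0.025,"fingers": 0.4},
  {"x": 0.0014,"y": 0.0015,"z": 0,"rx": 0,"ry": 0,"rz": 0.05,"fingers": 0.4},
  {"x": 0.0014,"y": 0.0015,"z": 0,"rx": 0,"ry": 0,"rz": 0.075,"fingers": 0.4},
  {"x": 0.0014,"y": 0.0015,"z": 0,"rx": 0,"ry": 0,"rz": 0.1,"fingers": 0.4},
  {"x": 0.0014,"y": 0.0015,"z": 0,"rx": 0,"ry": 0,"rz": 0.125,"fingers": 0.4},
  {"x": 0.0014,"y": 0.0015,"z": 0,"rx": 0,"ry": 0,"rz": 0.15,"fingers": 0.4},
  {"x": 0.0014,"y": 0.0015,"z": 0,"rx": 0,"ry": 0,"rz": 0.175,"fingers": 0.4},
  {"x": 0.0014,"y": 0.0015,"z": 0,"rx": 0,"ry": 0,"rz": 0.2,"fingers": 0.4},
  {"x": 0.0014,"y": 0.0015,"z": 0,"rx": 0,"ry": 0,"rz": 0.2,"fingers": 0.4},
  {"x": 0.0014,"y": 0.0015,"z": 0,"rx": 0,"ry": 0,"rz": 0.2,"fingers": 0.4},
])

```text
time: 33.5
ee_pos: [0.507, 0.17, 0.1493]
eef_rot: [0.553, 0.833, 0.002, 0.0]
ft_force: [2.5, 6.8, -0.9]
width: 0.0456
```

```bash
python3 rad.py pics/radio5.png; python3 -c "
from h import *
s=monitor.read_state();print(s['ft_force'],s['torque'])
shift([.508,.1670,.097],2.6)"
```

```text
163 ((0.4921780824661255, 0.34340235590934753), (0.013905947096645832, 0.04949731007218361), 81.37181854248047)
[ 2.73661909  8.30703499 -2.25235399] [ 1.66787218 -0.67545193 -0.03928806]
xyz [-0.0031 -0.0003  0.0013] rot [ 0.0003 -0.0006  0.1498] | grasp pt now [0.5072 0.1702 0.0983] yaw 0.399 j7 0.26 w 0.0456 t 33.6
```

View pics/radio5_d.png

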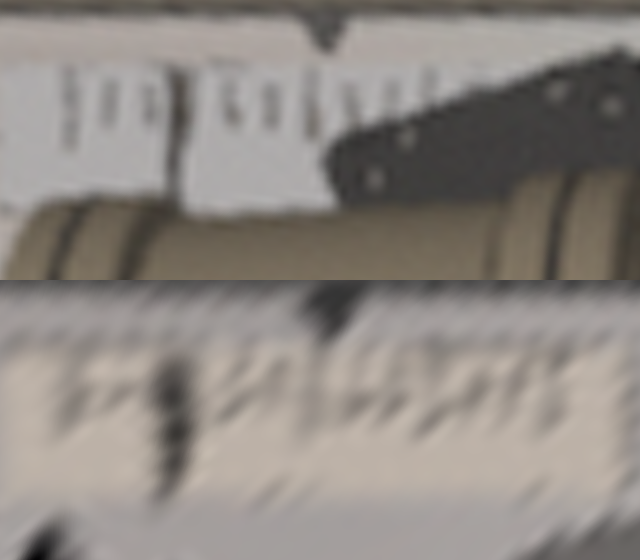

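The needle is at 177 and the mark at 325, so 37 mm or 3.08 rad are left. Turning 0.33 more, then I'll regrasp.

drive_tool([
  {"x": 0.0006,"y": 0.0005,"z": 0,"rx": 0,"ry": 0,"rz": 0.028,"fingers": 0.4},
  {"x": 0.0012,"y": 0.001,"z": 0,"rx": 0,"ry": 0,"rz": 0.056,"fingers": 0.4},
  {"x": 0.0012,"y": 0.001,"z": 0,"rx": 0,"ry": 0,"rz": 0.084,"fingers": 0.4},
  {"x": 0.0012,"y": 0.001,"z": 0,"rx": 0,"ry": 0,"rz": 0.112,"fingers": 0.4},
  {"x": 0.0012,"y": 0.001,"z": 0,"rx": 0,"ry": 0,"rz": 0.14,"fingers": 0.4},
  {"x": 0.0012,"y": 0.001,"z": 0,"rx": 0,"ry": 0,"rz": 0.168,"fingers": 0.4},
  {"x": 0.0012,"y": 0.001,"z": 0,"rx": 0,"ry": 0,"rz": 0.196,"fingers": 0.4},
  {"x": 0.0012,"y": 0.001,"z": 0,"rx": 0,"ry": 0,"rz": 0.224,"fingers": 0.4},
  {"x": 0.0012,"y": 0.001,"z": 0,"rx": 0,"ry": 0,"rz": 0.25,"fingers": 0.4},
  {"x": 0.0012,"y": 0.001,"z": 0,"rx": 0,"ry": 0,"rz": 0.25,"fingers": 0.4},
  {"x": 0.0012,"y": 0.001,"z": 0,"rx": 0,"ry": 0,"rz": 0.25,"fingers": 0.4},
])

```text
time: 34.98
ee_pos: [0.5089, 0.1694, 0.1494]
eef_rot: [0.98, 0.198, 0.003, 0.0]
ft_force: [9.0, 0.7, -7.0]
width: 0.0458
```

```bash
python3 rad.py pics/radio6.png; python3 -c "
from h import *
s=monitor.read_state();print(s['ft_force'],s['torque'],s['joint_positions'])
shift([.508,.1670,.097],2.6)"
```

```text
125 ((0.4924847483634949, 0.3446888029575348), (0.013181510381400585, 0.04932959005236626), 81.1218032836914)
[10.52647592 -0.59982946 -6.8240656 ] [-0.08778892 -2.19956948 -0.01551656] [-1.36990239  0.54276304  1.21401857  1.90767187 -0.57476532  1.09520874
 -1.09725307]
xyz [-0.0017  0.0019  0.0014] rot [ 0.0005 -0.0007 -0.1005] | grasp pt now [0.5091 0.1694 0.0984] yaw -1.173 j7 -1.1 w 0.0454 t 35.08
```

View pics/radio6_d.png

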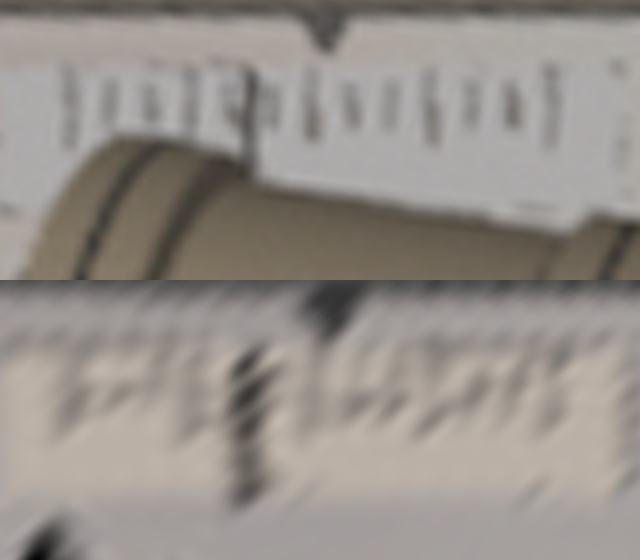

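The needle is at 250, 18.8 mm from the mark. Joint 3 is at 1.21, close to its 1.34 limit, so I'll release, unwind and regrasp.

drive_tool([
  {"x": 0,"y": 0,"z": 0,"rx": 0,"ry": 0,"rz": 0,"fingers": 0.6},
  {"x": 0,"y": 0,"z": 0,"rx": 0,"ry": 0,"rz": 0,"fingers": 0.75},
  {"x": 0,"y": 0,"z": 0,"rx": 0,"ry": 0,"rz": 0,"fingers": 0.75},
  {"x": 0,"y": 0,"z": -0.03,"rx": 0,"ry": 0,"rz": 0,"fingers": 0.75},
  {"x": 0,"y": 0,"z": -0.055,"rx": 0,"ry": 0,"rz": 0,"fingers": 0.75},
  {"x": 0,"y": 0,"z": -0.055,"rx": 0,"ry": 0,"rz": -0.028,"fingers": 0.75},
  {"x": 0,"y": 0,"z": -0.055,"rx": 0,"ry": 0,"rz": -0.056,"fingers": 0.75},
  {"x": 0,"y": 0,"z": -0.055,"rx": 0,"ry": 0,"rz": -0.084,"fingers": 0.75},
  {"x": 0,"y": 0,"z": -0.055,"rx": 0,"ry": 0,"rz": -0.112,"fingers": 0.75},
  {"x": 0,"y": 0,"z": -0.055,"rx": 0,"ry": 0,"rz": -0.14,"fingers": 0.75},
  {"x": 0,"y": 0,"z": -0.055,"rx": 0,"ry": 0,"rz": -0.168,"fingers": 0.75},
  {"x": 0,"y": 0,"z": -0.055,"rx": 0,"ry": 0,"rz": -0.196,"fingers": 0.75},
])

```text
time: 36.58
ee_pos: [0.5068, 0.169, 0.2037]
eef_rot: [0.684, 0.729, 0.0, -0.0]
ft_force: [-0.0, -0.3, 0.7]
width: 0.0653
```

drive_tool([
  {"x": 0,"y": 0,"z": 0,"rx": 0,"ry": 0,"rz": -0.028,"fingers": 0.75},
  {"x": 0,"y": 0,"z": 0,"rx": 0,"ry": 0,"rz": -0.056,"fingers": 0.75},
  {"x": 0,"y": 0,"z": 0,"rx": 0,"ry": 0,"rz": -0.084,"fingers": 0.75},
  {"x": 0,"y": 0,"z": 0,"rx": 0,"ry": 0,"rz": -0.112,"fingers": 0.75},
  {"x": 0,"y": 0,"z": 0,"rx": 0,"ry": 0,"rz": -0.14,"fingers": 0.75},
  {"x": 0,"y": 0,"z": 0,"rx": 0,"ry": 0,"rz": -0.168,"fingers": 0.75},
  {"x": 0,"y": 0,"z": 0,"rx": 0,"ry": 0,"rz": -0.19,"fingers": 0.75},
  {"x": 0,"y": 0,"z": 0,"rx": 0,"ry": 0,"rz": -0.19,"fingers": 0.75},
  {"x": 0,"y": 0,"z": 0,"rx": 0,"ry": 0,"rz": -0.19,"fingers": 0.75},
])

```text
time: 37.7
ee_pos: [0.5069, 0.169, 0.2036]
eef_rot: [0.16, 0.987, 0.0, -0.0]
ft_force: [0.9, -0.6, -0.5]
width: 0.0654
```

```bash
python3 -c "
from h import *
s=monitor.read_state();print(s['joint_positions'])
shift([.508,.1675,.097])"
```

```text
[-1.08535765  0.24557275  0.77777531  1.84757422 -0.19035089  1.12460494
  1.00895482]
xyz [-0.0015 -0.0011  0.0556] rot [-0. -0. -0.] | grasp pt now [0.5069 0.169  0.1526] yaw 1.249 j7 1.01 w 0.0654 t 37.7
```

```bash
python3 -c "
from h import *
shift([.5078,.1687,.097])"
```

```text
xyz [-0.001   0.      0.0556] rot [-0. -0. -0.] | grasp pt now [0.5069 0.169  0.1526] yaw 1.249 j7 1.01 w 0.0654 t 37.7
```

drive_tool([
  {"x": -0.001,"y": 0,"z": 0.03,"rx": 0,"ry": 0,"rz": 0,"fingers": 0.75},
  {"x": -0.001,"y": 0,"z": 0.049,"rx": 0,"ry": 0,"rz": 0,"fingers": 0.75},
  {"x": -0.001,"y": 0,"z": 0.055,"rx": 0,"ry": 0,"rz": 0,"fingers": 0.75},
  {"x": -0.001,"y": 0,"z": 0.055,"rx": 0,"ry": 0,"rz": 0,"fingers": 0.75},
  {"x": -0.001,"y": 0,"z": 0.055,"rx": 0,"ry": 0,"rz": 0,"fingers": 0.6},
  {"x": -0.001,"y": 0,"z": 0.055,"rx": 0,"ry": 0,"rz": 0,"fingers": 0.4},
  {"x": -0.001,"y": 0,"z": 0.055,"rx": 0,"ry": 0,"rz": 0,"fingers": 0.4},
  {"x": -0.001,"y": 0,"z": 0.055,"rx": 0,"ry": 0,"rz": 0,"fingers": 0.4},
])

```text
time: 38.7
ee_pos: [0.5081, 0.1687, 0.1491]
eef_rot: [0.159, 0.987, 0.0, 0.0]
ft_force: [-1.3, -1.2, 5.6]
width: 0.0456
```

drive_tool([
  {"x": 0,"y": 0,"z": 0,"rx": 0,"ry": 0,"rz": 0.028,"fingers": 0.4},
  {"x": 0,"y": 0,"z": 0,"rx": 0,"ry": 0,"rz": 0.056,"fingers": 0.4},
  {"x": 0,"y": 0,"z": 0,"rx": 0,"ry": 0,"rz": 0.084,"fingers": 0.4},
  {"x": 0,"y": 0,"z": 0,"rx": 0,"ry": 0,"rz": 0.112,"fingers": 0.4},
  {"x": 0,"y": 0,"z": 0,"rx": 0,"ry": 0,"rz": 0.14,"fingers": 0.4},
  {"x": 0,"y": 0,"z": 0,"rx": 0,"ry": 0,"rz": 0.168,"fingers": 0.4},
  {"x": 0,"y": 0,"z": 0,"rx": 0,"ry": 0,"rz": 0.196,"fingers": 0.4},
  {"x": 0,"y": 0,"z": 0,"rx": 0,"ry": 0,"rz": 0.215,"fingers": 0.4},
  {"x": 0,"y": 0,"z": 0,"rx": 0,"ry": 0,"rz": 0.215,"fingers": 0.4},
  {"x": 0,"y": 0,"z": 0,"rx": 0,"ry": 0,"rz": 0.215,"fingers": 0.4},
])

```text
time: 39.95
ee_pos: [0.5079, 0.1686, 0.149]
eef_rot: [0.741, 0.671, -0.0, -0.0]
ft_force: [-3.8, -1.9, 8.3]
width: 0.0456
```

```bash
python3 rad.py pics/radio7.png; python3 -c "
from h import *
s=monitor.read_state();print(s['ft_force'],s['torque'],s['joint_positions'])
shift([.5078,.1687,.097])"
```

```text
164 ((0.4921285808086395, 0.34359490871429443), (0.014300186187028885, 0.049650438129901886), 81.69414520263672)
[-3.37436143 -2.10493795  7.9395521 ] [-0.53188973  0.83532725 -0.02210392] [-1.25801401  0.42524918  1.03214682  1.90389565 -0.42078503  1.05014774
 -0.14773009]
xyz [ 0.0001 -0.0001  0.001 ] rot [-0.0001 -0.     -0.    ] | grasp pt now [0.5078 0.1686 0.098 ] yaw -0.099 j7 -0.15 w 0.0454 t 40.05
```

View pics/radio7_d.png

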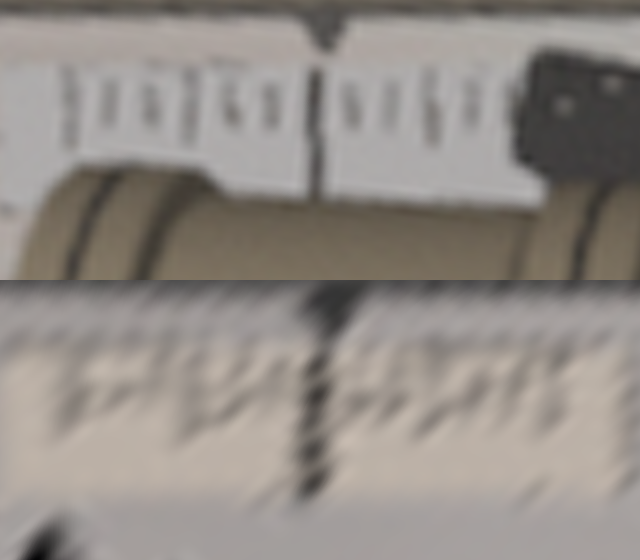

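The needle is just short of the mark (316 against about 325). I'll measure it at sub-pixel level.

```bash
cat > sub.py <<'E'
from h import *
import sys
def cent(g,r0,r1,c0,c1):
    a=g[r0:r1,c0:c1].astype(float); w=np.clip(np.percentile(a,60)-12-a,0,None); return (w.sum(0)*np.arange(c0,c1)).sum()/w.sum(), w.sum()
f=sys.argv[1]; guess=int(sys.argv[2])
for n in ("top","scene"):
    g=cv2.imread(f.replace(".png","_%s.png"%n),0)
    for r in ((18,30),(30,42),(42,54)) : print(n,"mark",r,[round(float(v),1) for v in cent(g,*r,295,360)])
    for r0 in range(62,190,16): print(n,"needle",r0,[round(float(v),1) for v in cent(g,r0,r0+16,guess-14,guess+14)])
E
python3 sub.py pics/radio7.png 316; echo; python3 sub.py pics/radio3.png 68
```

```text
top mark (18, 30) [325.8, 4274.0]
top mark (30, 42) [325.2, 13866.8]
top mark (42, 54) [325.5, 11051.0]
top needle 62 [315.5, 3616.0]
top needle 78 [314.7, 5603.0]
top needle 94 [313.7, 5676.0]
top needle 110 [312.7, 4544.6]
top needle 126 [313.5, 3043.0]
top needle 142 [316.6, 3913.0]
top needle 158 [316.3, 5187.0]
top needle 174 [315.4, 4357.0]
scene mark (18, 30) [332.8, 1961.0]
scene mark (30, 42) [333.3, 5728.0]
scene mark (42, 54) [331.0, 9919.0]
scene needle 62 [322.8, 3063.0]
scene needle 78 [316.4, 2193.0]
scene needle 94 [319.5, 904.0]
scene needle 110 [316.6, 2085.0]
scene needle 126 [312.9, 1567.2]
scene needle 142 [309.4, 714.0]
scene needle 158 [312.3, 1708.0]
scene needle 174 [310.4, 1165.0]

top mark (18, 30) [325.7, 3865.0]
top mark (30, 42) [325.5, 13846.4]
top mark (42, 54) [325.5, 10524.0]
top needle 62 [69.6, 3495.0]
top needle 78 [69.3, 6273.0]
top needle 94 [68.2, 4832.2]
top needle 110 [67.4, 4194.0]
top needle 126 [67.0, 3336.0]
top needle 142 [68.9, 2688.6]
top needle 158 [71.1, 5059.0]
top needle 174 [70.2, 5975.0]
scene mark (18, 30) [333.3, 1903.0]
scene mark (30, 42) [333.3, 6025.0]
scene mark (42, 54) [330.9, 10337.0]
scene needle 62 [74.8, 3978.0]
scene needle 78 [69.3, 966.8]
scene needle 94 [66.0, 1590.0]
scene needle 110 [69.7, 1271.0]
scene needle 126 [67.1, 1449.0]
scene needle 142 [66.6, 93.0]
scene needle 158 [67.0, 93.0]
scene needle 174 [66.5, 147.0]
```

The gap is about 9 px, or 2.3 mm (0.19 rad, 0.03 of a turn).

drive_tool([
  {"x": 0,"y": 0,"z": 0,"rx": 0,"ry": 0,"rz": 0.012,"fingers": 0.4},
  {"x": 0,"y": 0,"z": 0,"rx": 0,"ry": 0,"rz": 0.024,"fingers": 0.4},
  {"x": 0,"y": 0,"z": 0,"rx": 0,"ry": 0,"rz": 0.029,"fingers": 0.4},
  {"x": 0,"y": 0,"z": 0,"rx": 0,"ry": 0,"rz": 0.029,"fingers": 0.4},
  {"x": 0,"y": 0,"z": 0,"rx": 0,"ry": 0,"rz": 0.029,"fingers": 0.4},
])

```text
time: 40.67
ee_pos: [0.5078, 0.1686, 0.149]
eef_rot: [0.799, 0.601, -0.0, -0.0]
ft_force: [-4.0, -1.8, 8.3]
width: 0.046
```

drive_tool([
  {"x": 0,"y": 0,"z": 0,"rx": 0,"ry": 0,"rz": 0,"fingers": 0.6},
  {"x": 0,"y": 0,"z": 0,"rx": 0,"ry": 0,"rz": 0,"fingers": 0.75},
  {"x": 0,"y": 0,"z": 0,"rx": 0,"ry": 0,"rz": 0,"fingers": 0.75},
  {"x": 0,"y": 0,"z": -0.03,"rx": 0,"ry": 0,"rz": 0,"fingers": 0.75},
  {"x": 0,"y": 0,"z": -0.06,"rx": 0,"ry": 0,"rz": 0,"fingers": 0.75},
  {"x": -0.05,"y": 0,"z": -0.1,"rx": 0,"ry": 0,"rz": 0,"fingers": 0.75},
  {"x": -0.1,"y": 0,"z": -0.12,"rx": 0,"ry": 0,"rz": 0,"fingers": 0.75},
  {"x": -0.16,"y": 0,"z": -0.12,"rx": 0,"ry": 0,"rz": 0,"fingers": 0.75},
  {"x": -0.2,"y": 0,"z": -0.12,"rx": 0,"ry": 0,"rz": 0,"fingers": 0.75},
  {"x": -0.2,"y": 0,"z": -0.12,"rx": 0,"ry": 0,"rz": 0,"fingers": 0.75},
  {"x": -0.2,"y": 0,"z": -0.12,"rx": 0,"ry": 0,"rz": 0,"fingers": 0.75},
])

```text
time: 42.05
ee_pos: [0.4524, -0.0233, 0.2687]
eef_rot: [0.799, 0.601, 0.001, -0.001]
ft_force: [0.8, 0.6, 0.4]
width: 0.0651
```

```bash
python3 rad.py pics/radio8.png; python3 sub.py pics/radio8.png 324; python3 chk.py pics/s14.png "shift([.5078,.1687,.15])"
python3 - <<'E'
from h import *
c=viewer.camera("top"); t=atz(c,[(110+228/5,190+292/5)],.0705)[0]; print("tri bearing",np.degrees(np.arctan2(t[1]-.343,t[0]-.492)),np.hypot(t[1]-.343,t[0]-.492))
E
```

```text
177 ((0.4923880398273468, 0.34312835335731506), (0.01449570246040821, 0.04936016723513603), 80.02098846435547)
top mark (18, 30) [325.3, 3721.0]
top mark (30, 42) [325.3, 13322.0]
top mark (42, 54) [325.6, 10945.0]
top needle 62 [321.7, 2903.0]
top needle 78 [322.0, 1643.0]
top needle 94 [320.0, 1664.0]
top needle 110 [319.5, 3079.0]
top needle 126 [319.4, 3036.0]
top needle 142 [325.2, 3562.4]
top needle 158 [325.6, 5955.0]
top needle 174 [324.0, 5579.0]
scene mark (18, 30) [333.4, 1803.0]
scene mark (30, 42) [333.4, 5895.0]
scene mark (42, 54) [331.0, 10176.0]
scene needle 62 [326.5, 571.0]
scene needle 78 [323.1, 1530.0]
scene needle 94 [320.7, 1598.0]
scene needle 110 [317.4, 2865.2]
scene needle 126 [326.6, 2197.0]
scene needle 142 [321.1, 2467.0]
scene needle 158 [324.0, 837.0]
scene needle 174 [321.4, 1441.0]
ft [-0.61  0.05 -0.98]
xyz [0.199  0.0003 0.0674] rot [ 0.      0.0002 -0.    ] | grasp pt now [ 0.4526 -0.0224  0.2176] yaw -0.28 j7 -0.58 w 0.0653 t 42.15
[ 0.4574 -0.1794  0.068 ] [0.033 0.034 0.008] [388. 283.]
[ 0.4543 -0.2244  0.0675] [0.032 0.032 0.008] [409. 284.]
[ 0.45   -0.2724  0.0679] [0.03  0.033 0.008] [431. 286.]
tri bearing -9.94282404028574 0.05492552215068276
```

View pics/radio8_d.png

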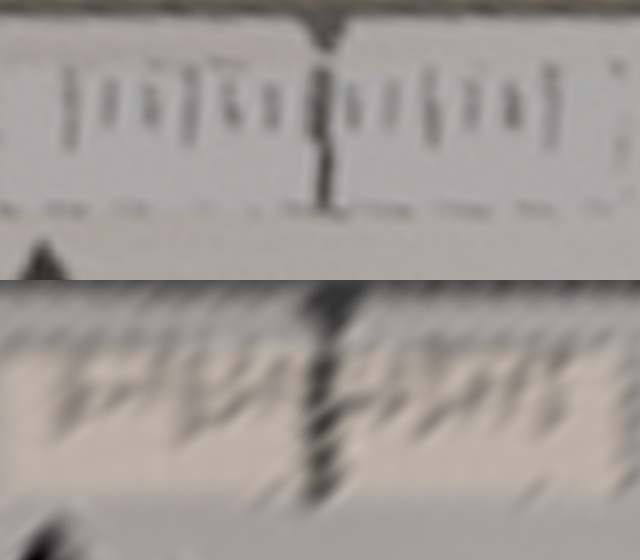

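View pics/s14.png

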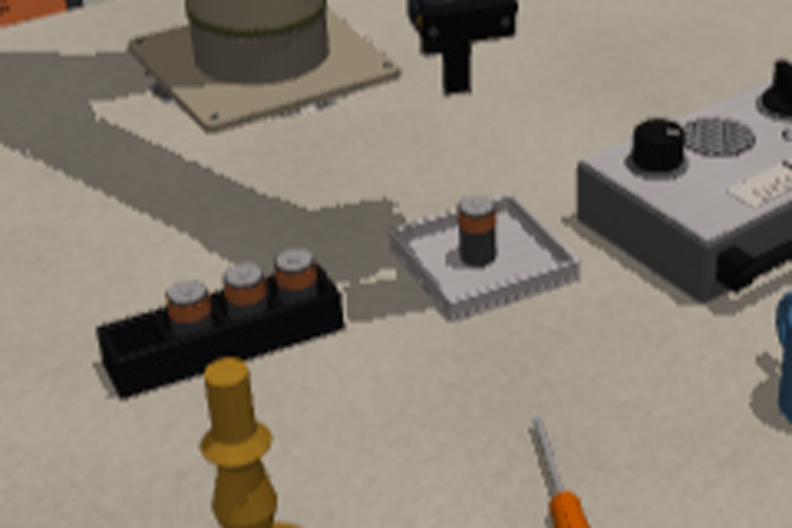

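```bash
python3 - <<'E'
import cv2,numpy as np
for n in ("top","scene"):
    I={k:cv2.imread(f"pics/radio{k}_{n}.png",0).astype(float) for k in (3,4,5,6,7,8)}
    bg=np.median(np.stack([I[k] for k in I]),0)
    for k,g,rmax in ((3,69,200),(4,115,190),(5,177,190),(6,249,150),(7,316,180),(8,323,200)):
        d=np.clip(bg-I[k]-10,0,None); 
        # for 7/8 use bg from 3
        if k in(7,8): d=np.clip(I[3]-I[k]-10,0,None)
        if k==3: d=np.clip(I[8]-I[3]-10,0,None)
        out=[];W=[]
        for r0 in range(64,rmax-8,12):
            w=d[r0:r0+12,g-16:g+17].sum(0); out.append((w*np.arange(g-16,g+17)).sum()/max(w.sum(),1)); W.append(w.sum())
        print(n,k,np.round(out,1),"mean",round(np.average(out,weights=W),2),"lower",round(np.average(out[6:],weights=W[6:]),2) if len(out)>7 else "")
E
```

```text
top 3 [70.  69.4 67.7 66.6 65.8 64.9 65.2 69.1 71.  70.5 69.9] mean 68.79 lower 69.81
top 4 [115.9 116.1 116.  115.8 115.1 113.  112.  113.  115.3 115.3] mean 114.64 lower 113.4
top 5 [173.5 175.8 177.4 177.1 176.7 175.8 175.  173.7 172.9 172.5] mean 175.62 lower 173.88
top 6 [249.7 250.9 250.9 249.8 248.6 248.3 248.6] mean 249.53 lower 
top 7 [317.6 316.6 316.2 315.7 314.1 314.8 317.2 316.4 316.2] mean 316.28 lower 316.5
top 8 [323.7 323.9 323.4 322.8 323.3 323.  324.5 325.7 325.7 324.4 323.5] mean 324.04 lower 324.75
scene 3 [75.4 70.  66.5 63.5 65.8 65.6 66.7 69.7 68.3 66.9 67.3] mean 67.52 lower 67.9
scene 4 [120.5 116.8 113.1 110.6 115.5 117.1 114.  112.3 112.  114.6] mean 114.22 lower 113.25
scene 5 [182.6 176.6 174.9 174.1 173.7 174.4 175.3 175.1 175.9 175.8] mean 175.09 lower 175.51
scene 6 [256.1 249.3 248.8 250.  248.  249.  248.4] mean 249.3 lower 
scene 7 [324.5 318.7 316.  318.7 316.4 314.3 313.  315.5 314.8] mean 316.1 lower 314.59
scene 8 [330.1 326.1 323.5 322.  320.3 325.  324.  321.1 323.1 322.1 321.9] mean 323.1 lower 322.44
```

The needle at 324–325 px lines up with the mark at 325.4 (0.25 mm per pixel). The picture shows three cells upright in the box at (190,305), (245,290) and (296,275), the spent cell in the tray at (477,230), and the gripper clear. Handing in.

```bash
python3 -c "
from h import *
print(workorder.close_job())"
```

```text
the job is handed in; nothing more can be done
None
```

The job is done and handed in at about 42 s, in the order asked; no verdict came back.

- **Cells:** With the radio still off, I stood the spent cell in the tray. The three fresh cells in the scene then went into wells 0, 1 and 2, leaving well 3 empty. The last picture shows all four cells upright.
- **Selector:** I turned it 60° clockwise in one grip. The bar measured between -8.6° and -10°, and the triangle lies at about -9.9°. I checked this before touching the tuning knob.
- **Tuning:** I turned the knob in four steps with one regrasp. After release, the top camera puts the needle within about 0.4 mm of the mark.

**Checks that disagreed:**
- The scene camera's needle readings varied by about 8 px (2 mm) along its length. They were less consistent than the top camera's, but agree with the needle being lined up once allowance is made for its height above the face.
- In the last check the gripper hid the tray from the top camera, so only the scene picture confirms the spent cell there.
- Joint 3 reached 1.21 of its 1.34 limit while turning the knob, so I unwound the arm before going on.

I saw no grip slip and no cell knocked aside, and no move went near the lamp, mug or screwdriver.

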